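Load the topping rail and set the spouts

TASK

Get the topping rail ready for service: slide every footed dispenser standing on the counter into the rail through its open end and push them up together against the closed end, upright in one row without gaps. Screw each dispenser's black top clockwise until its spout points straight out over the drip tray, and leave everything else on the counter where it is.

Things in the scene. Friction and masses are not known exactly. Their poses are not given: they have to be found in the camera images.
- rail: Low aluminium topping rail, 270 mm long, 72 wide, 13 high, fixed to the counter, somewhere new each time. Origin: its middle at counter height. +x runs along it from the open end to the closed end; +y across. Channel 60 mm wide, 9 mm high (the counter is its floor) under two lips 4 mm thick with a slot 38 mm wide between them, so a foot plate can enter only at the open end, moving along +x.
- rail_mouth (a point): Middle of the rail's open end (rail x = -135 mm), at counter height; axes as the rail's.
- rail_stop (a point): Closed end: middle of the inner face of the dark stop block, 20 mm high, at rail x = +125 mm; this point is at counter height; axes as the rail's. The inside, mouth to stop, is 260 mm long; three foot plates end to end take 228 mm.
- rail_tray (a point): Middle of the drip tray, dark with steel bars, 260 x 62 mm and 10 mm high, joined along the rail's -y side (rail y = -37 to -99 mm); at counter height, axes as the rail's.
- disp1_mid (a point): Footed topping dispenser, one of three alike (absent: None): point on its axis 50 mm above its underside; z up, x along the foot's length. Grey foot plate 76 (x) x 56 (y) x 6 mm, corners cut back 8 mm in x, 4 mm in y; waist 32 mm across to 18 mm high; white round body 48 mm across, 18 to 72 mm high; black screw top to 99 mm. About 0.35 kg. Stands on the counter; if knocked in the rail it slides along it.
- disp1_spout (a point): Spout side of its black top, turning with it: 31 mm out from the axis, 88.5 mm above the underside; +x points outward along the spout. The top: a disc 42 mm across (72 to 78 mm high), on it an upright grip bar 13 mm thick, 40 mm long, centred on the axis (78 to 99 mm high), with a short white-tipped spout at one end (reaching 33 mm from the axis, 78 to 88 mm high).
- disp1_top (a joint): How far its top is screwed on, rad, growing clockwise from above; starts 0.1 to 1.6, range 0 to 6.6. The spout lies along the foot's -y at 2.6, along its +y at 5.74: with foot x along rail x it faces the tray at 2.6, the other way round at 5.74. No stop there; friction 0.06 Nm, stays where left, height constant. Off the rail the dispenser may turn with its top; the rail holds it.
- disp2_mid (a point): Footed topping dispenser, one of three alike (absent: None): point on its axis 50 mm above its underside; z up, x along the foot's length. Grey foot plate 76 (x) x 56 (y) x 6 mm, corners cut back 8 mm in x, 4 mm in y; waist 32 mm across to 18 mm high; white round body 48 mm across, 18 to 72 mm high; black screw top to 99 mm. About 0.35 kg. Stands on the counter; if knocked in the rail it slides along it.
- disp2_spout (a point): Spout side of its black top, turning with it: 31 mm out from the axis, 88.5 mm above the underside; +x points outward along the spout. The top: a disc 42 mm across (72 to 78 mm high), on it an upright grip bar 13 mm thick, 40 mm long, centred on the axis (78 to 99 mm high), with a short white-tipped spout at one end (reaching 33 mm from the axis, 78 to 88 mm high).
- disp2_top (a joint): How far its top is screwed on, rad, growing clockwise from above; starts 0.1 to 1.6, range 0 to 6.6. The spout lies along the foot's -y at 2.6, along its +y at 5.74: with foot x along rail x it faces the tray at 2.6, the other way round at 5.74. No stop there; friction 0.06 Nm, stays where left, height constant. Off the rail the dispenser may turn with its top; the rail holds it.
- disp3_mid (a point): Footed topping dispenser, one of three alike (absent: None): point on its axis 50 mm above its underside; z up, x along the foot's length. Grey foot plate 76 (x) x 56 (y) x 6 mm, corners cut back 8 mm in x, 4 mm in y; waist 32 mm across to 18 mm high; white round body 48 mm across, 18 to 72 mm high; black screw top to 99 mm. About 0.35 kg. Stands on the counter; if knocked in the rail it slides along it.
- disp3_spout (a point): Spout side of its black top, turning with it: 31 mm out from the axis, 88.5 mm above the underside; +x points outward along the spout. The top: a disc 42 mm across (72 to 78 mm high), on it an upright grip bar 13 mm thick, 40 mm long, centred on the axis (78 to 99 mm high), with a short white-tipped spout at one end (reaching 33 mm from the axis, 78 to 88 mm high).
- disp3_top (a joint): How far its top is screwed on, rad, growing clockwise from above; starts 0.1 to 1.6, range 0 to 6.6. The spout lies along the foot's -y at 2.6, along its +y at 5.74: with foot x along rail x it faces the tray at 2.6, the other way round at 5.74. No stop there; friction 0.06 Nm, stays where left, height constant. Off the rail the dispenser may turn with its top; the rail holds it.
- jigger1: Bystander, to be left alone: double-cone steel jigger, 78 mm tall, 45 mm wide; origin at the centre of its underside.
- jigger2: Bystander, to be left alone: double-cone steel jigger, 78 mm tall, 45 mm wide; origin at the centre of its underside.
- pitcher: Bystander, to be left alone: steel mug-shaped milk pitcher, 95 mm tall, 84 mm wide, handle on one side; origin at the centre of its underside.
- bowl: Bystander, to be left alone: white bowl, 100 mm wide, 45 mm tall; origin at the centre of its underside.
- squeeze1: Bystander, to be left alone: amber squeeze bottle with a pointed nozzle, 56 mm wide, 170 mm tall, no foot plate; origin at the centre of its underside.
- squeeze2: Bystander, to be left alone: white squeeze bottle with a pointed nozzle, 56 mm wide, 170 mm tall, no foot plate; origin at the centre of its underside.
- coaster: Bystander, to be left alone: flat black rubber block, 80 x 80 x 20 mm; origin at the centre of its underside.
Things that resemble listed ones, but are neither listed nor needed, are in the scene too. Leave any red look-alike of the part that bears disp3_mid alone.

How it is judged:
By the outcome, as a careful person would: the job done as asked, in the order asked, and still so for the second after the job is handed in, with the robot touching nothing.
Of disp1, disp2, disp3 only 2 to 3 are there at a start; the rules pass over those that are not, and their reading is None.
At some moment in a run one of disp1, disp2, disp3 may be knocked a few centimetres aside while the robot is not near it.
Once in a run the grip may slacken for a moment while it holds something.
It also fails if it takes over 210 s, if anything falls off the work surface, if the arm or the gripper's body presses on something with over 40 N, if the wrist force passes 120 N, or if a joint passes its speed limit or range.

ROBOT

A 6-joint arm with a two-finger parallel gripper is mounted at the origin on the work surface. World frame = base frame: x ahead of the robot, y to its left, z up, the work surface at z = 0. Lengths are in mm, angles in rad, forces in N, time in s.
With the tool pointing down it reaches from about 400 to 925 mm from the base axis. Payload 12.5 kg.
Tool frame: the origin (TCP) lies on the centre line of the jaws, within the pads' length; the fingertips stand 8 mm ahead of it and the grasp point (between the pads) lies 11 mm behind it; z points along the fingers, x is the direction in which the jaws open and shut, and the axes are right-handed (so a half turn about z gives the same grasp; the last joint's range is limited). The gripper opens to 95 mm and grips with 3 to 60 N. Pads are 20 mm wide; open, the fingers measure 119 mm over their backs; the gripper's body (75 mm by 180 mm) begins 59 mm behind the grasp point.
Start: joints at [-1.248, 0.491, 1.559, -0, 1.092, -0.106], TCP at [259.886, -568.423, 222.661] pointing down, gripper open.
Joint ranges: [-3.1, 3.1], [-0.84, 2.19], [0.05, 2.79], [-1.13, 4.28], [0.06, 2.93], [-2.69, 2.69]. Speed limits (rad/s): [2.22, 2.22, 2.79, 3.14, 3.14, 3.14].

INTERFACE

Orientations are given as [roll, pitch, yaw] about the fixed x, y, z axes, in that order (R = Rz(yaw) Ry(pitch) Rx(roll)).
In Python, from cell import env gives the robot as it stands. The module is installed in compiled form; this text tells all that it offers.
- The arm moves only by the tool send_rows, never from a script. Its argument "moves" is a list that holds one entry, the list of rows, each a list of 6 numbers: the shift along the tool's x, y, z as a fraction of full scale, then the turn, a rotation vector about the tool's x, y, z as a fraction of full scale. A call has 1 to 12 rows; each row is the pose to reach, as a shift and turn from the pose commanded when the call began, along the tool's axes at that moment; what a row does not reach only later rows make up. Full scale, the value 1, is 0.3 m for a shift and 90 degrees for a turn. A row lasts 1/12 s, in which the tool goes at most 41.7 mm and 7.16 degrees, less where a joint would pass 70% of its speed; a pose out of reach is approached as far as the arm can. A call with a number of a shift or a turn outside -1 to 1 is refused whole. A call with a gripper value outside its range is refused whole. "grip" is the gripper's target within -1 to 1 (shut at 1, half-way at 0, fully open at -1), set as the call begins (left out, the last holds). The fingers move at their own pace and stop on an object; the grip force is fixed at half the most. Time passes only in rows, so rows that repeat a pose let the fingers close. It gives the time, the measured TCP pose, the force and the opening at its end, in the units of the state.
- env.state(): the state, without advancing time (a new reading comes with each control period).
- env.read_camera(name): name is "scene" or "side" or "wrist"; returns a dict with "image" (420x560x3 uint8, red, green, blue), "mtx" (3x3 intrinsics, pixels), "T" (4x4, takes a point from camera to world coordinates); the wrist camera has in their place "mount" (4x4, takes a point from camera to tool coordinates, whose origin is the TCP and whose axes are the tool frame's). Camera axes: x right, y up, looking along -z (the intrinsics and any distortion apply to the point x, -y, -z); pixel columns grow to the right and rows downward; lengths in mm; the calibration is good to about 2 mm. A picture is of the moment at which its call begins: read the wrist's pose just before it. There is no depth.
- env.job_done(): hands the job in, once; it reports no verdict.
Trained networks look in the newest picture that a camera, given by its name, has taken for a name from the list of things; names that differ only in an ending like _2 or _b are one class to them, and where a whole thing is asked for, a point or a joint stands for the part that bears it (a point fixed in the world has none). Each returns a list of dicts, best first, with "confidence" (0 to 1); they miss things now and then, are a little off and sometimes report something else, mostly with a low value. They report only what shows in the picture. A call takes as long as a camera call. They do not tell look-alikes from the thing itself.
- env.look_for(camera, thing): "xy" ([column, row] in pixels, amid what is visible of it).
- env.outline_of(camera, thing): "region" (420x560 bool, what is visible of it) and "xy" ([column, row] in pixels, amid what is visible of it).
The state is a dict: "t": time; "joints": joint angles; "qvel": joint speeds; "tau": joint torques, N m; "eef_pos": TCP position; "tcp_rot": TCP orientation; "ft_force": force on the tool from outside, world axes, zero at the start; "moment": the same for the moment, N m; "opening": opening from 0.0 (shut) to 1.0 (fully open).
Only numpy, scipy, OpenCV 4.12 (cv2) and the standard library are available. Lean on these libraries where they do the work, as an engineer would, in place of code of your own. Each camera call takes 0.05 s, during which the arm holds its last target. There are 200 camera calls.

## Working session

There is one attempt and no reset: what is moved stays moved. The work goes in short steps, Python scripts to look and compute and a tool call to move; the robot and the scene stay as the last step left them, time stands still between calls to the robot, and variables do not carry over. Pictures are saved under pics/ and viewed, about 12 in all and at most 16, crops included, and the job is handed in when it is done.

Besides the shell and the picture viewer there is one more tool, called after "Request:" as name([rows], argument=value, ...), one row to a line, values as JSON. send_rows: Moves the arm, as the interface text tells. Its arguments: {"type":"object","properties":{"moves":{"type":"array","items":{"type":"array","items":{"type":"array","items":{"type":"number"}}}},"grip":{"type":"number"}},"required":["moves"]}

```bash
mkdir -p pics; ls
cat > h.py <<'E'
import numpy as np, cv2
from cell import env
from scipy.spatial.transform import Rotation as R
def cam(name,save=None):
    s=env.state(); c=env.read_camera(name)
    if 'T' not in c:
        T=np.eye(4);T[:3,:3]=R.from_euler('xyz',s['tcp_rot']).as_matrix();T[:3,3]=s['eef_pos']
        c['T']=T@c['mount']
    if save: cv2.imwrite('pics/'+save,c['image'][:,:,::-1])
    return c
def px2w(c,uv,z):
    u=np.array([uv[0],uv[1],1.]);d=np.linalg.inv(c['mtx'])@u;d=np.array([d[0],-d[1],-d[2]])
    d=c['T'][:3,:3]@d;o=c['T'][:3,3];return o+d*(z-o[2])/d[2]
def w2px(c,p):
    q=np.linalg.inv(c['T'])@np.r_[p,1.];q=c['mtx']@np.array([q[0],-q[1],-q[2]]);return q[:2]/q[2]
E
python3 - <<'E'
from h import *
s=env.state();print({k:np.round(v,3) for k,v in s.items()})
ims=[]
for n in ('scene','side','wrist'):
    c=cam(n,n+'0.png')
    print(n,{k:(np.round(v,2).tolist() if k!='image' else 0) for k,v in c.items()})
    for t in ['rail','disp1_mid','disp1_spout','rail_mouth','rail_stop','jigger1','pitcher','bowl','squeeze1','coaster']:
        z={'disp1_mid':50,'disp1_spout':88}.get(t,0)
        try:
            for r in env.look_for(n,t):
                if r['confidence']>.2: print(n,t,round(r['confidence'],2),np.round(r['xy']),np.round(px2w(c,r['xy'],z)))
        except Exception as e: print(t,e)
E
```

```text
pics
{'t': np.float64(0.0), 'joints': array([-1.248,  0.492,  1.56 , -0.   ,  1.092, -0.106]), 'qvel': array([-0.002,  0.001, -0.   ,  0.002,  0.   ,  0.001]), 'tau': array([ 0.0000e+00, -6.1264e+01, -2.5818e+01,  6.9000e-02,  4.8000e-02,
       -0.0000e+00]), 'eef_pos': array([ 259.779, -568.154,  222.039]), 'tcp_rot': array([-3.141e+00,  1.000e-03, -1.142e+00]), 'ft_force': array([-0.2  ,  0.141, -1.007]), 'moment': array([ 0.033, -0.029, -0.024]), 'opening': np.float64(0.999)}
scene {'image': 0, 'mtx': [[471.32, 0.0, 283.59], [0.0, 471.32, 208.8], [0.0, 0.0, 1.0]], 'T': [[0.43, -0.76, 0.48, 1180.04], [0.91, 0.37, -0.21, -329.38], [-0.01, 0.53, 0.85, 1174.3], [0.0, 0.0, 0.0, 1.0]]}
scene rail 0.62 [337. 221.] [615.  90.   0.]
scene disp1_mid 0.93 [216. 206.] [ 448. -212.   50.]
scene disp1_mid 0.23 [158. 249.] [ 508. -403.   50.]
scene disp1_spout 0.71 [215. 194.] [ 433. -206.   88.]
scene disp1_spout 0.71 [334. 224.] [661.  47.  88.]
scene rail_mouth 0.66 [336. 226.] [629.  78.   0.]
scene rail_stop 0.87 [339. 222.] [619.  92.   0.]
scene jigger1 0.81 [417. 161.] [532. 418.   0.]

[... 1095 characters left out ...]
de pitcher 0.91 [294. 380.] [426. 390.   0.]
side bowl 0.78 [331. 323.] [374. 234.   0.]
side squeeze1 0.7 [186. 373.] [667. 441.   0.]
side squeeze1 0.69 [230. 167.] [ 808. -227.    0.]
side coaster 0.95 [353. 120.] [ 457. -577.    0.]
side coaster 0.7 [282. 150.] [ 663. -349.   -0.]
wrist {'image': 0, 'mtx': [[349.87, 0.0, 281.4], [0.0, 349.87, 207.36], [0.0, 0.0, 1.0]], 'mount': [[1.0, -0.0, 0.0, 0.06], [0.0, -0.95, -0.3, -84.49], [0.0, 0.3, -0.95, -161.73], [0.0, 0.0, 0.0, 1.0]], 'T': [[0.42, 0.87, 0.27, 336.77], [-0.91, 0.4, 0.12, -533.33], [-0.0, -0.3, 0.95, 384.4], [0.0, 0.0, 0.0, 1.0]]}
wrist bowl 0.26 [348.  17.] [ 434. -561.    0.]
wrist coaster 0.96 [348.  16.] [ 434. -561.    0.]
```

Run:
```python
import cv2
for n in ('scene','side'):
    a=cv2.imread(f'pics/{n}0.png')[80:390,40:500]; cv2.imwrite(f'pics/{n}0x.png',cv2.resize(a,(800,539),interpolation=cv2.INTER_CUBIC))
```

```text
(no output)
```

View pics/scene0x.png

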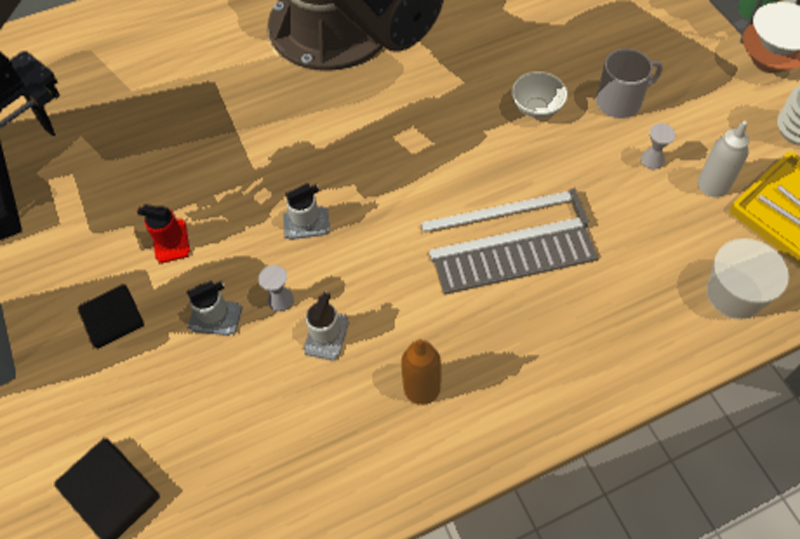

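View pics/side0x.png

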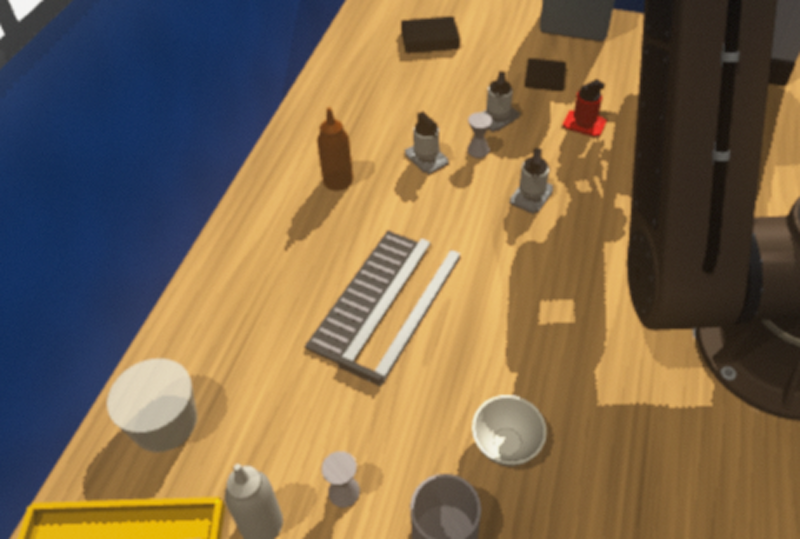

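Three grey-footed dispensers are at scene crop (305,212), (212,305) and (323,328). The red one at (165,235) is the look-alike, so I leave it alone. The rail mouth is on the left (world −y), with the stop towards +y and the tray towards +x. Next I look with the wrist camera from above.

Request:
send_rows([
  [[-0.2, -0.4, -0.1, 0, 0, 0], [-0.48, -0.95, -0.25, 0, 0, 0], [-0.48, -0.95, -0.25, 0, 0, 0], [-0.48, -0.95, -0.25, 0, 0, 0], [-0.48, -0.95, -0.25, 0, 0, 0], [-0.48, -0.95, -0.25, 0, 0, 0], [-0.48, -0.95, -0.25, 0, 0, 0], [-0.48, -0.95, -0.25, 0, 0, 0], [-0.48, -0.95, -0.25, 0, 0, 0], [-0.48, -0.95, -0.25, 0, 0, 0], [-0.48, -0.95, -0.25, 0, 0, 0], [-0.48, -0.95, -0.25, 0, 0, 0]],
])

```text
t: 2.65
eef_pos: [458.5, -319.8, 297.2]
tcp_rot: [3.141, 0.0, -1.143]
ft_force: [0.4, -0.5, -0.7]
opening: 0.999
```

Run:
```python
from h import *
s=env.state();print(s['t'],s['eef_pos'],s['tcp_rot'])
c=cam('wrist','w1.png')
for t,z in [('disp1_mid',50),('disp1_spout',88),('rail_mouth',0),('rail_stop',0),('jigger1',40)]:
    for r in env.look_for('wrist',t):
        if r['confidence']>.2: print(t,round(r['confidence'],2),np.round(r['xy']),np.round(px2w(c,r['xy'],z)))
a=cv2.imread('pics/w1.png');cv2.imwrite('pics/w1x.png',cv2.resize(a,(800,600),interpolation=cv2.INTER_CUBIC))
```

```text
2.65 [ 458.52571519 -319.76561578  297.23010308] [ 3.14115700e+00  4.35561803e-04 -1.14312853e+00]
disp1_mid 0.72 [188. 161.] [ 426. -214.   50.]
disp1_mid 0.27 [293. 102.] [ 537. -298.   50.]
disp1_spout 0.83 [174. 168.] [ 422. -209.   88.]
rail_mouth 0.62 [65. 12.] [518. -14.   0.]
rail_stop 0.85 [63. 12.] [517. -12.   0.]
jigger1 0.88 [294. 103.] [ 536. -300.   40.]
jigger1 0.56 [289.   4.] [ 626. -252.   40.]
```

View pics/w1x.png

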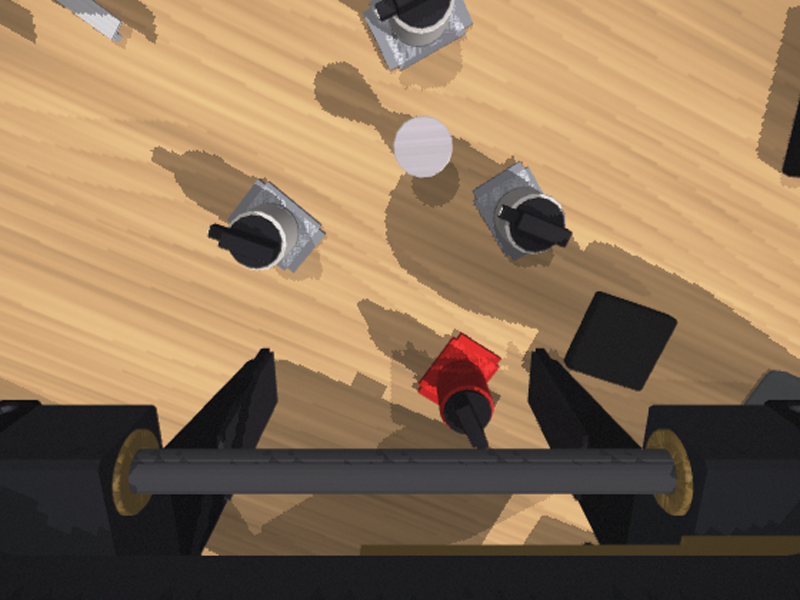

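The wrist view shows dispensers A (262,235), B (530,215) and C (418,20), with the red one at (465,390) ignored. The jigger stands between them at (423,147). Now the rail.

Request:
send_rows([
  [[-0.95, -0.7, -0.1, 0, 0, 0], [-0.95, -0.7, -0.1, 0, 0, 0], [-0.95, -0.7, -0.1, 0, 0, 0], [-0.95, -0.7, -0.1, 0, 0, 0], [-0.95, -0.7, -0.1, 0, 0, 0], [-0.95, -0.7, -0.1, 0, 0, 0], [-0.95, -0.7, -0.1, 0, 0, 0], [-0.95, -0.7, -0.1, 0, 0, 0], [-0.95, -0.7, -0.1, 0, 0, 0], [-0.95, -0.7, -0.1, 0, 0, 0], [-0.95, -0.7, -0.1, 0, 0, 0], [-0.95, -0.7, -0.1, 0, 0, 0]],
])

```text
t: 3.95
eef_pos: [531.6, 26.9, 327.4]
tcp_rot: [3.141, -0.0, -1.142]
ft_force: [-0.6, -0.4, -0.6]
opening: 0.998
```

Run:
```python
from h import *
s=env.state();print(s['t'],s['eef_pos'],s['tcp_rot'])
c=cam('wrist','w2.png')
for t,z in [('rail_mouth',0),('rail_stop',0),('rail_tray',0)]:
    for r in env.look_for('wrist',t):
        if r['confidence']>.2: print(t,round(r['confidence'],2),np.round(r['xy']),np.round(px2w(c,r['xy'],z)))
a=cv2.imread('pics/w2.png');cv2.imwrite('pics/w2x.png',cv2.resize(a,(800,600),interpolation=cv2.INTER_CUBIC))
```

```text
3.95 [531.55605576  26.93627005 327.41770821] [ 3.14114368e+00 -1.21953604e-04 -1.14214989e+00]
rail_mouth 0.66 [261.  84.] [614.  94.  -0.]
rail_stop 0.58 [262.  82.] [616.  94.   0.]
rail_tray 0.97 [268.  82.] [620.  88.   0.]
```

View pics/w2x.png

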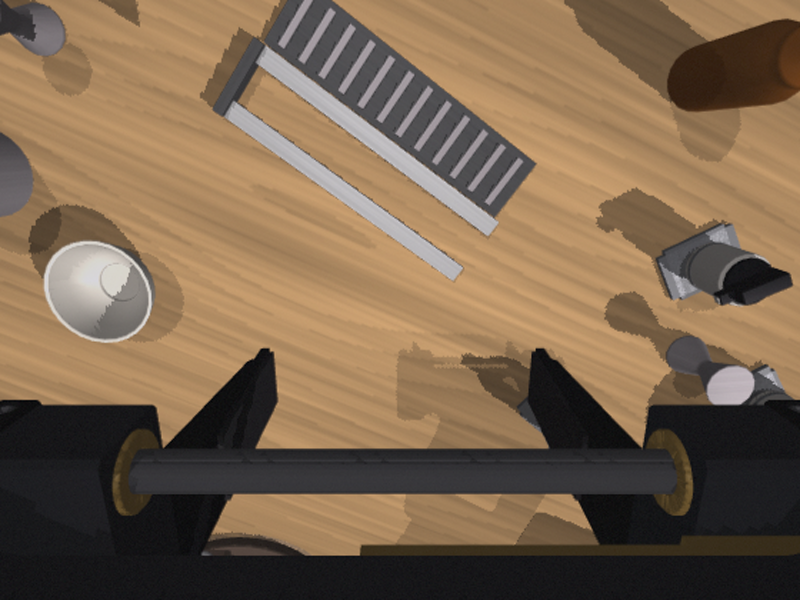

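Run:
```python
import cv2
a=cv2.imread('pics/w2.png')
l=cv2.resize(a[20:95,140:240],(800,600)[:1]+(600,),interpolation=cv2.INTER_CUBIC)
r=cv2.resize(a[100:205,300:400],(600,630),interpolation=cv2.INTER_CUBIC)
l=cv2.resize(a[20:125,140:240],(600,630),interpolation=cv2.INTER_CUBIC)
cv2.imwrite('pics/w2y.png',cv2.resize(cv2.hconcat([l,r]),(800,420)))
```

```text
(no output)
```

View pics/w2y.png

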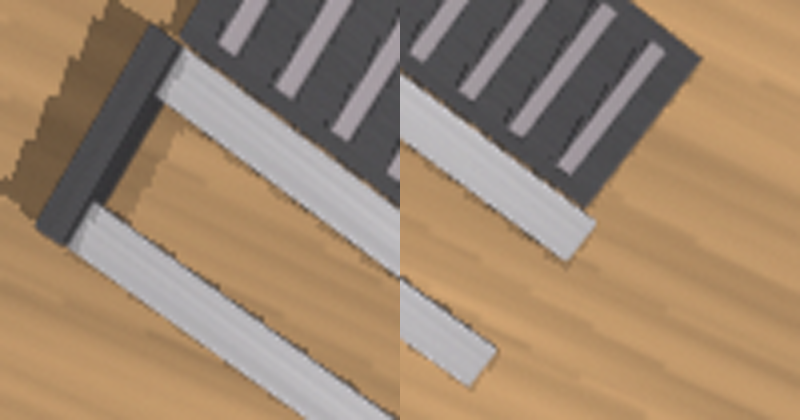

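```bash
cat >> h.py <<'E'
from scipy.optimize import least_squares
def fit(c,P,U):
    "fit planar pose x,y,yaw of model points P to pixels U"
    P=np.array(P,float);U=np.array(U,float)
    def W(p): return np.c_[P[:,:2]@np.array([[np.cos(p[2]),np.sin(p[2])],[-np.sin(p[2]),np.cos(p[2])]])+p[:2],P[:,2]]
    def f(p): return np.ravel([w2px(c,w) for w in W(p)]-U)
    best=min((least_squares(f,[*px2w(c,U.mean(0),P[:,2].mean())[:2],y]) for y in np.arange(0,6.3,.7)),key=lambda r:r.cost)
    return best.x,np.round(f(best.x).reshape(-1,2),1)
E
python3 - <<'E'
from h import *
T=np.eye(4);T[:3,:3]=R.from_euler('xyz',[3.14114368,-.000122,-1.14215]).as_matrix();T[:3,3]=[531.556,26.936,327.418]
c=env.read_camera('wrist');c['T']=T@c['mount']
P=[(-135,-36,13),(-135,-19,13),(-135,19,13),(-135,36,13),(135,-36,20),(135,36,20),(125,-36,20),(125,36,20),(-130,-99,10)]
D=[(596,222),(570,262),(497,350),(472,387),(150,27),(37,228),(182,47),(67,245),(700,58)]
U=[((x-400)/4+300-.4,y/4+100-.4) if x>300 else (x/4+140-.4,y/4+20-.4) for x,y in D]
x,r=fit(c,P,U);print(x);print(r)
E
```

```text
[570.70805851  86.56174417   1.37208837]
[[ 1.   0.3]
 [-0.4  0.3]
 [ 0.8  0.1]
 [-0.3  0.3]
 [ 0.3 -1. ]
 [-0.9  0.1]
 [-0.6 -0.6]
 [-1.5  0.8]
 [ 1.8  0.3]]
```

Rail fitted at (571, 87) with yaw 1.372 and residuals around 1 px. Next is dispenser A.

```bash
cat >> h.py <<'E'
RA=np.array([570.7,86.6]);RY=1.372
def rail(x,y=0): return RA+x*np.array([np.cos(RY),np.sin(RY)])+y*np.array([-np.sin(RY),np.cos(RY)])
def to(x,y,z,yaw,frm=None):
    "fractions for a move from the present (or frm=x,y,z,yaw) vertical pose"
    s=env.state();p,w=(s['eef_pos'],s['tcp_rot'][2]) if frm is None else (np.array(frm[:3]),frm[3])
    d=np.array([x,y,z])-p;X=np.array([np.cos(w),np.sin(w),0]);Y=np.array([np.sin(w),-np.cos(w),0])
    dw=(yaw-w+np.pi)%(2*np.pi)-np.pi
    f=np.array([d@X/300,d@Y/300,-d[2]/300,0,0,-dw/(np.pi/2)])
    print('pose',np.round(p,1),round(w,3),'->',np.round(f,3).tolist(),'rows',round(max(np.linalg.norm(d)/41.7,abs(np.degrees(dw))/7.16),1))
E
python3 -c "
from h import *
to(437,-213,200,-.24)"
```

```text
pose [531.7  26.5 327.6] -1.144 -> [0.596, 0.618, 0.425, 0.0, 0.0, -0.575] rows 7.2
```

Request:
send_rows([
  [[0.595, 0.62, 0.424, 0, 0, -0.573], [0.595, 0.62, 0.424, 0, 0, -0.573], [0.595, 0.62, 0.424, 0, 0, -0.573], [0.595, 0.62, 0.424, 0, 0, -0.573], [0.595, 0.62, 0.424, 0, 0, -0.573], [0.595, 0.62, 0.424, 0, 0, -0.573], [0.595, 0.62, 0.424, 0, 0, -0.573], [0.595, 0.62, 0.424, 0, 0, -0.573], [0.595, 0.62, 0.424, 0, 0, -0.573], [0.595, 0.62, 0.424, 0, 0, -0.573], [0.595, 0.62, 0.424, 0, 0, -0.573], [0.595, 0.62, 0.424, 0, 0, -0.573]],
])

```text
t: 5.2
eef_pos: [437.3, -211.5, 201.1]
tcp_rot: [3.141, -0.001, -0.243]
ft_force: [-0.1, 0.6, -0.3]
opening: 0.997
```

Run:
```python
from h import *
s=env.state();print(s['t'],s['eef_pos'],s['tcp_rot'])
c=cam('wrist','w3.png')
r=env.outline_of('wrist','disp1_mid')
for q in r: print(q['confidence'],q['xy'])
cv2.imwrite('pics/w3x.png',cv2.resize(c['image'][60:285,130:430,::-1],(800,600),interpolation=cv2.INTER_CUBIC))
```

```text
5.2 [ 437.25585875 -211.52858001  201.05804676] [ 3.14127212e+00 -1.04435290e-03 -2.42885333e-01]
0.59 [263.9, 189.1]
```

View pics/w3x.png

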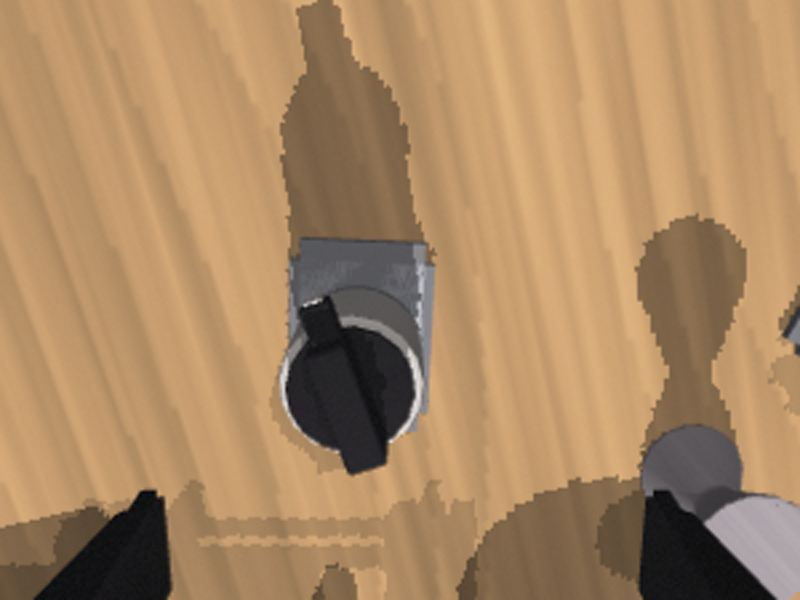

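```bash
cat >> h.py <<'E'
FOOT=[(38,24,6),(38,-24,6),(30,28,6),(30,-28,6),(-30,-28,6),(-38,-24,6),(-30,28,6),(-38,24,6)]
def cfit(c,D,idx,off,sc,extra=()):
    U=[(x/sc+off[0]-.3,y/sc+off[1]-.3) for x,y in D]
    x,r=fit(c,[FOOT[i] for i in idx],U);print('foot',np.round(x,3),r.tolist());return x
E
python3 - <<'E'
from h import *
c=cam('wrist')
x=cfit(c,[(301,238),(427,243),(290,258),(435,264),(428,412),(416,432)],range(6),(130,60),2.667)
print(px2w(c,(352.5/2.667+130,385/2.667+60),75))
a=px2w(c,(365/2.667+130,435/2.667+60),99)
b=px2w(c,(311/2.667+130,302/2.667+60),88);print(a,b)
to(x[0],x[1],201,x[2]-np.pi/2)
E
```

```text
foot [ 419.675 -210.239    1.284] [[-0.2, -0.2], [-0.2, 0.1], [-0.1, -0.0], [0.3, 0.2], [-0.1, 0.3], [0.3, -0.3]]
[ 420.69135124 -209.57785723   75.        ]
[ 423.40336898 -218.94219259   99.        ] [ 416.91535181 -177.90894189   88.        ]
pose [ 437.2 -211.5  200.9] -0.241 -> [-0.058, 0.01, -0.0, 0.0, 0.0, 0.029] rows 0.4
```

Request:
send_rows([
  [[-0.057, 0.008, 0, 0, 0, 0.029], [-0.057, 0.008, 0.02, 0, 0, 0.029], [-0.057, 0.008, 0.12, 0, 0, 0.029], [-0.057, 0.008, 0.22, 0, 0, 0.029], [-0.057, 0.008, 0.32, 0, 0, 0.029], [-0.057, 0.008, 0.42, 0, 0, 0.029], [-0.057, 0.008, 0.5, 0, 0, 0.029], [-0.057, 0.008, 0.547, 0, 0, 0.029], [-0.057, 0.008, 0.547, 0, 0, 0.029], [-0.057, 0.008, 0.547, 0, 0, 0.029]],
])

```text
t: 6.18
eef_pos: [419.8, -210.1, 35.9]
tcp_rot: [-3.141, 0.001, -0.287]
ft_force: [-0.7, 0.4, -0.1]
opening: 1.0
```

Request:
send_rows([
  [[0, 0, 0, 0, 0, 0], [0, 0, 0, 0, 0, 0], [0, 0, 0, 0, 0, 0], [0, 0, 0, 0, 0, 0], [0, 0, 0, 0, 0, 0], [0, 0, 0, 0, 0, 0], [0, 0, 0, 0, 0, 0], [0, 0, 0, 0, 0, 0], [0, 0, 0, 0, 0, 0], [0, 0, 0, 0, 0, 0]],
], grip=1)

```text
t: 7.02
eef_pos: [419.7, -210.4, 36.4]
tcp_rot: [3.141, -0.0, -0.287]
ft_force: [0.2, -0.3, 2.5]
opening: 0.502
```

```bash
python3 -c "
from h import *
s=env.state();print(s['t'],s['opening'],s['ft_force'])
p=rail(-195);print(p)
to(*p,41,RY-np.pi/2)"
```

```text
7.0167 0.5024314264192024 [ 0.15990642 -0.34846145  2.45334389]
[ 532.18954608 -104.55947515]
pose [ 419.7 -210.4   36.4] -0.287 -> [0.26, -0.445, -0.015, 0.0, 0.0, -0.056] rows 3.7
```

Request:
send_rows([
  [[0, 0, -0.04, 0, 0, 0], [0.04, -0.07, -0.05, 0, 0, -0.01], [0.09, -0.16, -0.05, 0, 0, -0.03], [0.14, -0.25, -0.05, 0, 0, -0.05], [0.19, -0.34, -0.05, 0, 0, -0.056], [0.24, -0.42, -0.05, 0, 0, -0.056], [0.26, -0.445, -0.05, 0, 0, -0.056], [0.26, -0.445, -0.04, 0, 0, -0.056], [0.26, -0.445, -0.03, 0, 0, -0.056], [0.26, -0.445, -0.02, 0, 0, -0.056], [0.26, -0.445, -0.02, 0, 0, -0.056]],
])

```text
t: 7.93
eef_pos: [531.0, -105.1, 41.5]
tcp_rot: [-3.142, 0.002, -0.201]
ft_force: [0.4, 1.0, -4.5]
opening: 0.503
```

Run:
```python
from h import *
s=env.state();print(s['t'],s['eef_pos'],s['tcp_rot'],s['ft_force'],s['opening'])
c=cam('wrist','w4.png')
cv2.imwrite('pics/w4x.png',cv2.resize(c['image'][:,:,::-1],(800,600),interpolation=cv2.INTER_CUBIC))
```

```text
7.9333 [ 531.04061369 -105.10205399   41.47813751] [-3.14151734e+00  1.90323885e-03 -2.00698773e-01] [ 0.42605629  0.96666018 -4.47450057] 0.5034747215415791
```

View pics/w4x.png

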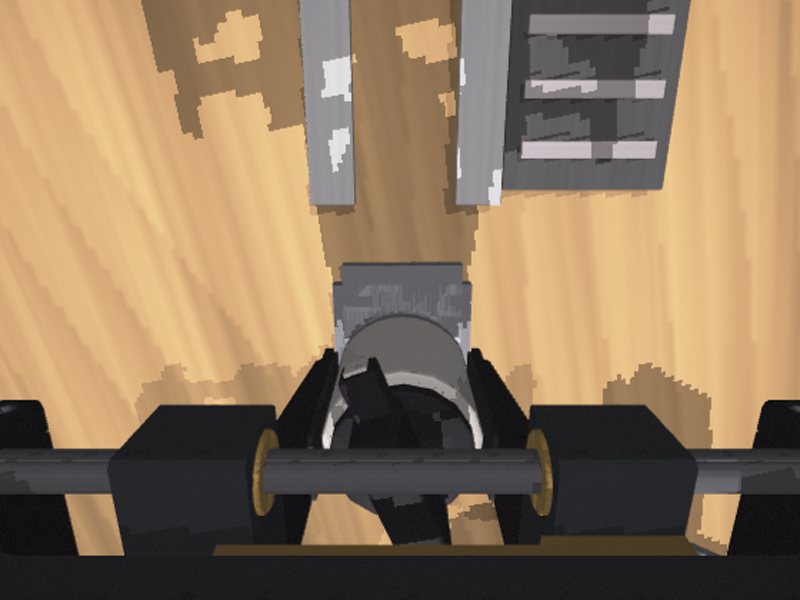

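Run:
```python
from h import *
c=cam('wrist');k=560/800
X=np.array([np.cos(RY),np.sin(RY)]);Y=np.array([-X[1],X[0]])
for n,p,z in [('L0',(311,205),13),('L1',(356,205),13),('R1',(456,205),13),('R0',(502,205),13),('tray',(662,188),10),('lipL far',(350,0),13),('lipR far',(461,0),13),('lipLo far',(300,0),13),('f1',(343,263),10.5),('f2',(463,263),10.5),('f3',(333,282),10.5),('f4',(472,282),10.5)]:
    w=px2w(c,(p[0]*k,p[1]*k),z)[:2]-RA; print(n,round(w@X,1),round(w@Y,1))
```

```text
L0 -134.3 35.0
L1 -134.4 18.0
R1 -134.4 -19.8
R0 -134.5 -37.1
tray -128.5 -98.1
lipL far -65.9 18.0
lipR far -66.0 -19.4
lipLo far -65.8 34.9
f1 -157.4 24.1
f2 -157.5 -23.5
f3 -165.3 28.4
f4 -165.3 -27.4
```

Request:
send_rows([
  [[0.0045, 0, 0.007, 0, 0, 0], [0.0045, 0, 0.015, 0, 0, 0], [0.0045, -0.02, 0.015, 0, 0, 0], [0.0045, -0.05, 0.015, 0, 0, 0], [0.0045, -0.08, 0.015, 0, 0, 0], [0.0045, -0.11, 0.015, 0, 0, 0], [0.0045, -0.14, 0.015, 0, 0, 0], [0.0045, -0.17, 0.015, 0, 0, 0], [0.0045, -0.2, 0.015, 0, 0, 0], [0.0045, -0.23, 0.015, 0, 0, 0], [0.0045, -0.26, 0.015, 0, 0, 0], [0.0045, -0.28, 0.015, 0, 0, 0]],
])

```text
t: 9.03
eef_pos: [550.4, -21.2, 37.8]
tcp_rot: [3.142, -0.0, -0.199]
ft_force: [-0.2, -0.5, -3.9]
opening: 0.503
```

```bash
sed -i 's/^RA=.*/RA=np.array([571.6,86.4]);RY=1.372/' h.py
python3 - <<'E'
from h import *
s=env.state();print(s['t'],s['ft_force'],s['moment'],s['opening'])
p=rail(87);to(*p,36.5,RY-np.pi/2)
E
```

```text
9.0333 [-0.22467828 -0.47851597 -3.93805797] [-0.04815091 -0.01534533  0.04355842] 0.503493578691199
pose [550.4 -21.2  37.8] -0.199 -> [-0.002, -0.656, 0.004, 0.0, 0.0, -0.0] rows 4.7
```

Request:
send_rows([
  [[0, -0.05, 0.003, 0, 0, 0], [0, -0.11, 0.003, 0, 0, 0], [0, -0.17, 0.003, 0, 0, 0], [0, -0.24, 0.003, 0, 0, 0], [0, -0.31, 0.003, 0, 0, 0], [0, -0.38, 0.003, 0, 0, 0], [0, -0.45, 0.003, 0, 0, 0], [0, -0.52, 0.003, 0, 0, 0], [0, -0.58, 0.003, 0, 0, 0], [0, -0.62, 0.003, 0, 0, 0], [0, -0.64, 0.003, 0, 0, 0], [0, -0.65, 0.003, 0, 0, 0]],
])

```text
t: 10.03
eef_pos: [588.8, 169.4, 36.8]
tcp_rot: [3.141, 0.0, -0.199]
ft_force: [-0.9, -0.8, -3.9]
opening: 0.501
```

Run:
```python
from h import *
s=env.state();print(s['t'],s['ft_force'],s['opening']); w=s['eef_pos'][:2]-RA
print(w@[np.cos(RY),np.sin(RY)],w@[-np.sin(RY),np.cos(RY)])
```

```text
10.0333 [-0.86684882 -0.80340857 -3.93542406] 0.5006210346878572
84.74358132817672 -0.47089518691948207
```

Request:
send_rows([
  [[0, -0.004, 0, 0, 0, 0], [0, -0.007, 0, 0, 0, 0], [0, -0.01, 0, 0, 0, 0], [0, -0.012, 0, 0, 0, 0], [0, -0.012, 0, 0, 0, 0]],
])

```text
t: 10.45
eef_pos: [589.6, 171.9, 36.9]
tcp_rot: [3.141, -0.0, -0.2]
ft_force: [0.1, -0.1, -3.6]
opening: 0.501
```

Request:
send_rows([
  [[0, 0, 0, 0, 0, 0], [0, 0, 0, 0, 0, 0], [0, 0, 0, 0, 0, 0], [0, 0, 0, 0, 0, 0], [0, 0, 0, 0, 0, 0], [0, 0, -0.1, 0, 0, 0], [0, 0, -0.22, 0, 0, 0], [0, 0, -0.34, 0, 0, 0], [0, 0, -0.46, 0, 0, 0], [0, 0, -0.56, 0, 0, 0], [0, 0, -0.56, 0, 0, 0]],
], grip=-1)

```text
t: 11.37
eef_pos: [591.5, 172.7, 211.3]
tcp_rot: [-3.138, -0.009, -0.199]
ft_force: [0.8, -0.2, 1.0]
opening: 0.999
```

Run:
```python
from h import *
T=np.eye(4);T[:3,:3]=R.from_euler('xyz',[3.14114368,-.000122,-1.14215]).as_matrix();T[:3,3]=[531.556,26.936,327.418]
c=env.read_camera('wrist');c['T']=T@c['mount']
for p in [(733,222),(657,262),(675,300),(703,262)]: print(px2w(c,(p[0]*.7,p[1]*.7),6))
for n in('scene','side'):
    c=cam(n)
    for r in env.look_for(n,'disp1_mid'): print(n,r['confidence'],r['xy'],px2w(c,r['xy'],50))
p=(226,269);c=cam('scene');print(px2w(c,p,30))
print(env.state()['eef_pos'],env.state()['opening'])
```

```text
[ 673.27290214 -259.9431009     6.        ]
[ 609.15463746 -215.07577051    6.        ]
[ 583.29280867 -253.52026078    6.        ]
[ 628.09205112 -256.49473906    6.        ]
scene 0.78 [359.4, 197.0] [596.59284107 166.4695099   50.        ]
side 0.85 [254.2, 272.9] [588.26385674 175.5508927   50.        ]
[ 631.8669165  -257.97670048   30.        ]
[589.09233008 172.14057896 203.43705325] 1.0021085174292157
```

```bash
python3 -c "
from h import *
to(628,-230,205,-.2,(591.5,172.7,211.3,-.2))"
```

```text
pose [591.5 172.7 211.3] -0.2 -> [0.386, 1.291, 0.021, 0.0, 0.0, -0.0] rows 9.7
```

Request:
send_rows([
  [[0.3, 1, 0, 0, 0, 0], [0.3, 1, 0, 0, 0, 0], [0.3, 1, 0, 0, 0, 0], [0.3, 1, 0, 0, 0, 0], [0.3, 1, 0, 0, 0, 0], [0.3, 1, 0, 0, 0, 0], [0.3, 1, 0, 0, 0, 0], [0.3, 1, 0, 0, 0, 0], [0.3, 1, 0, 0, 0, 0]],
])

```text
t: 12.42
eef_pos: [618.1, -144.0, 203.3]
tcp_rot: [3.141, 0.002, -0.204]
ft_force: [-0.8, 0.6, -0.1]
opening: 1.0
```

Request:
send_rows([
  [[0.08, 0.29, 0.01, 0, 0, 0], [0.08, 0.29, 0.01, 0, 0, 0], [0.08, 0.29, 0.01, 0, 0, 0], [0.08, 0.29, 0.01, 0, 0, 0], [0.08, 0.29, 0.01, 0, 0, 0], [0.08, 0.29, 0.01, 0, 0, 0]],
])

```text
t: 12.92
eef_pos: [624.5, -228.0, 201.5]
tcp_rot: [-3.141, 0.001, -0.198]
ft_force: [-0.9, -0.4, 0.1]
opening: 1.003
```

Run:
```python
from h import *
s=env.state();print(s['t'],s['eef_pos'],s['tcp_rot'])
c=cam('wrist','w5.png')
cv2.imwrite('pics/w5x.png',cv2.resize(c['image'][60:285,130:430,::-1],(800,600),interpolation=cv2.INTER_CUBIC))
```

```text
12.9167 [ 624.51687163 -228.01850407  201.47616909] [-3.14110676e+00  1.06168388e-03 -1.98498021e-01]
```

View pics/w5x.png

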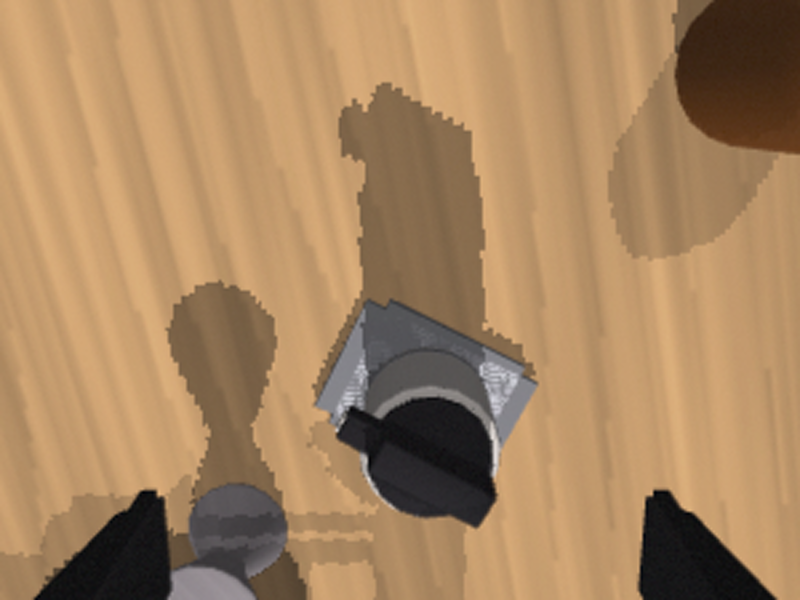

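Run:
```python
from h import *
c=cam('wrist')
x=cfit(c,[(367,300),(317,404),(391,300),(537,382)],[1,0,3,4],(130,60),2.667)
print(px2w(c,(430.5/2.667+130,455/2.667+60),75))
a=px2w(c,(480/2.667+130,492/2.667+60),99)
b=px2w(c,(347/2.667+130,420/2.667+60),88);print(a,b)
to(x[0],x[1],201,x[2]-np.pi/2)
```

```text
foot [ 627.685 -257.643    2.433] [[2.2, 0.8], [-0.5, 0.2], [1.8, 1.2], [-3.6, -2.4]]
[ 627.94013982 -255.5911201    75.        ]
[ 641.6749888  -261.31426291   99.        ] [ 605.21135439 -234.05266093   88.        ]
pose [ 624.7 -228.   201.9] -0.198 -> [0.029, 0.095, 0.003, 0.0, 0.0, -0.675] rows 8.5
```

Run:
```python
from h import *
c=cam('wrist')
x=cfit(c,[(367,300),(317,404),(391,300)],[1,0,3],(130,60),2.667)
x=cfit(c,[(367,300),(317,404),(391,300),(537,382)],[1,0,3,5],(130,60),2.667)
to(627.9,-256.5,201,x[2]-np.pi/2)
```

```text
foot [ 628.316 -255.653    2.487] [[0.3, -0.1], [-0.2, 0.4], [-0.1, -0.2]]
foot [ 628.059 -255.595    2.485] [[0.1, -0.2], [-0.5, 0.3], [-0.3, -0.2], [0.7, 0.2]]
pose [ 624.8 -228.2  202.1] -0.198 -> [0.029, 0.091, 0.004, 0.0, 0.0, -0.708] rows 8.9
```

Request:
send_rows([
  [[0.029, 0.088, 0, 0, 0, -0.708], [0.029, 0.088, 0, 0, 0, -0.708], [0.029, 0.088, 0, 0, 0, -0.708], [0.029, 0.088, 0, 0, 0, -0.708], [0.029, 0.088, 0.05, 0, 0, -0.708], [0.029, 0.088, 0.1, 0, 0, -0.708], [0.029, 0.088, 0.15, 0, 0, -0.708], [0.029, 0.088, 0.2, 0, 0, -0.708], [0.029, 0.088, 0.25, 0, 0, -0.708], [0.029, 0.088, 0.25, 0, 0, -0.708], [0.029, 0.088, 0.25, 0, 0, -0.708]],
], grip=-0.5)

```text
t: 13.98
eef_pos: [627.9, -256.5, 126.8]
tcp_rot: [-3.141, 0.0, 0.91]
ft_force: [0.7, -1.1, -0.1]
opening: 0.747
```

Request:
send_rows([
  [[0, 0, 0.08, 0, 0, 0], [0, 0, 0.16, 0, 0, 0], [0, 0, 0.24, 0, 0, 0], [0, 0, 0.3, 0, 0, 0], [0, 0, 0.3, 0, 0, 0], [0, 0, 0.3, 0, 0, 0]],
])

```text
t: 14.48
eef_pos: [628.3, -257.1, 37.7]
tcp_rot: [3.141, 0.0, 0.91]
ft_force: [-0.2, -0.3, 0.3]
opening: 0.749
```

Request:
send_rows([
  [[0, 0, 0, 0, 0, 0], [0, 0, 0, 0, 0, 0], [0, 0, 0, 0, 0, 0], [0, 0, 0, 0, 0, 0], [0, 0, 0, 0, 0, 0], [0, 0, 0, 0, 0, 0], [0, 0, 0, 0, 0, 0]],
], grip=1)

```text
t: 15.07
eef_pos: [628.2, -257.4, 37.9]
tcp_rot: [3.14, -0.0, 0.912]
ft_force: [-1.7, 1.1, 6.1]
opening: 0.501
```

```bash
python3 -c "
from h import *
p=rail(-195);print(p)
to(*p,41,RY-np.pi/2)"
```

```text
[ 533.08954608 -104.75947515]
pose [ 628.2 -257.4   37.9] 0.912 -> [0.208, -0.562, -0.01, 0.0, 0.0, 0.707] rows 8.9
```

Request:
send_rows([
  [[0, 0, -0.05, 0, 0, 0], [0.03, -0.08, -0.05, 0, 0, 0.1], [0.06, -0.16, -0.05, 0, 0, 0.18], [0.09, -0.24, -0.05, 0, 0, 0.26], [0.12, -0.32, -0.05, 0, 0, 0.34], [0.15, -0.4, -0.05, 0, 0, 0.42], [0.18, -0.48, -0.05, 0, 0, 0.5], [0.2, -0.54, -0.05, 0, 0, 0.58], [0.208, -0.562, -0.05, 0, 0, 0.65], [0.208, -0.562, -0.04, 0, 0, 0.707], [0.208, -0.562, -0.02, 0, 0, 0.707], [0.208, -0.562, -0.015, 0, 0, 0.707]],
])

```text
t: 16.07
eef_pos: [532.5, -104.7, 40.6]
tcp_rot: [3.142, 0.001, -0.194]
ft_force: [0.6, 0.3, -3.7]
opening: 0.499
```

Run:
```python
from h import *
s=env.state();print(s['t'],s['eef_pos'],s['tcp_rot'],s['ft_force'],s['opening'])
c=cam('wrist','w6.png')
cv2.imwrite('pics/w6x.png',cv2.resize(c['image'][0:300,:,::-1],(800,429),interpolation=cv2.INTER_CUBIC))
```

```text
16.0667 [ 532.49227214 -104.7362207    40.64828788] [ 3.14157327e+00  7.05287969e-04 -1.94462912e-01] [ 0.61870283  0.25564168 -3.70345439] 0.49927324795531025
```

View pics/w6x.png

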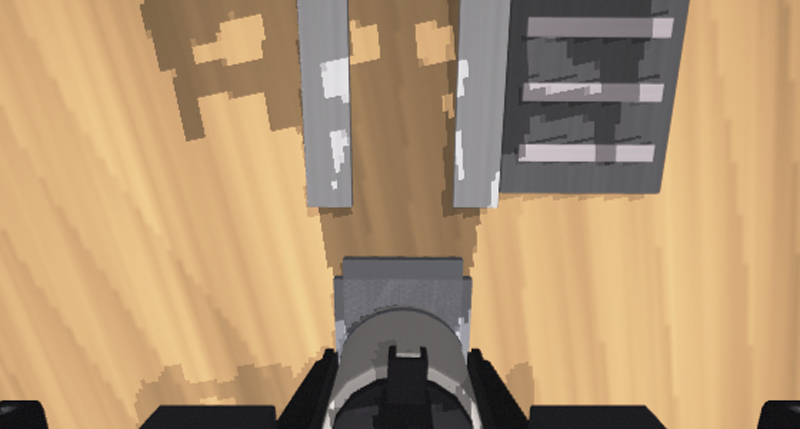

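Request:
send_rows([
  [[0, 0, 0.008, 0, 0, 0.003], [0, -0.02, 0.008, 0, 0, 0.003], [0, -0.05, 0.008, 0, 0, 0.003], [0, -0.08, 0.008, 0, 0, 0.003], [0, -0.11, 0.008, 0, 0, 0.003], [0, -0.14, 0.008, 0, 0, 0.003], [0, -0.18, 0.008, 0, 0, 0.003], [0, -0.23, 0.008, 0, 0, 0.003], [0, -0.29, 0.008, 0, 0, 0.003], [0, -0.35, 0.008, 0, 0, 0.003], [0, -0.41, 0.008, 0, 0, 0.003], [0, -0.46, 0.008, 0, 0, 0.003]],
])

```text
t: 17.12
eef_pos: [560.0, 32.6, 39.1]
tcp_rot: [-3.142, -0.0, -0.202]
ft_force: [0.3, 0.9, -2.3]
opening: 0.499
```

```bash
cat >> h.py <<'E'
def rp():
    s=env.state(); w=s['eef_pos'][:2]-RA
    print('t',round(s['t'],2),'rail xy',np.round([w@[np.cos(RY),np.sin(RY)],w@[-np.sin(RY),np.cos(RY)]],1),'z',round(s['eef_pos'][2],1),'yaw',round(s['tcp_rot'][2],3),'f',np.round(s['ft_force'],1),np.round(s['opening'],3))
E
python3 -c "
from h import *
rp();to(*rail(11),37.5,RY-np.pi/2)"
```

```text
t 17.12 rail xy [-55.    0.8] z 39.1 yaw -0.202 f [ 0.3  0.9 -2.3] 0.499
pose [560.   32.6  39.1] -0.202 -> [0.002, -0.22, 0.005, 0.0, 0.0, -0.002] rows 1.6
```

Request:
send_rows([
  [[0.001, -0.04, 0.004, 0, 0, 0], [0.001, -0.09, 0.004, 0, 0, 0], [0.001, -0.14, 0.004, 0, 0, 0], [0.001, -0.17, 0.004, 0, 0, 0], [0.001, -0.19, 0.004, 0, 0, 0], [0.001, -0.2, 0.004, 0, 0, 0], [0.001, -0.21, 0.004, 0, 0, 0], [0.001, -0.215, 0.004, 0, 0, 0], [0.001, -0.22, 0.004, 0, 0, 0], [0.001, -0.225, 0.004, 0, 0, 0], [0.001, -0.225, 0.004, 0, 0, 0]],
])

```text
t: 18.03
eef_pos: [573.7, 96.3, 37.9]
tcp_rot: [3.141, -0.0, -0.203]
ft_force: [-0.2, -3.1, 0.7]
opening: 0.5
```

```bash
python3 -c "
from h import *
rp()"
```

```text
t 18.03 rail xy [10.1 -0.1] z 37.9 yaw -0.203 f [-0.2 -3.1  0.7] 0.5
```

Request:
send_rows([
  [[0, -0.004, 0, 0, 0, 0], [0, -0.007, 0, 0, 0, 0], [0, -0.01, 0, 0, 0, 0], [0, -0.01, 0, 0, 0, 0]],
])

```text
t: 18.37
eef_pos: [574.0, 97.8, 38.3]
tcp_rot: [3.139, 0.0, -0.202]
ft_force: [-4.4, -16.7, 7.8]
opening: 0.5
```

Request:
send_rows([
  [[0, 0, 0, 0, 0, 0], [0, 0, 0, 0, 0, 0], [0, 0, 0, 0, 0, 0], [0, 0, 0, 0, 0, 0], [0, 0, -0.1, 0, 0, 0], [0, 0, -0.22, 0, 0, 0], [0, 0, -0.34, 0, 0, 0], [0, 0, -0.46, 0, 0, 0], [0, 0.1, -0.56, 0, 0, 0], [0, 0.2, -0.56, 0, 0, 0]],
], grip=-0.5)

```text
t: 19.2
eef_pos: [564.1, 41.4, 211.4]
tcp_rot: [-3.14, -0.009, -0.2]
ft_force: [-0.0, -1.5, -0.2]
opening: 0.754
```

Run:
```python
from h import *
T=np.eye(4);T[:3,:3]=R.from_euler('xyz',[3.14115,.000436,-1.14313]).as_matrix();T[:3,3]=[458.526,-319.766,297.23]
c=env.read_camera('wrist');c['T']=T@c['mount']
k=560/800
x,r=fit(c,[(38,24,6),(38,-24,6),(-30,28,6)],[(475*k,195*k),(520*k,163*k),(515*k,262*k)]);print(x,r)
print(px2w(c,(535*k,220*k),75))
for n in('scene','side'):
    c=cam(n)
    for r in env.look_for(n,'disp1_mid'): print(n,r['confidence'],r['xy'],px2w(c,r['xy'],50))
print(px2w(cam('scene'),(162,255),30))
to(500,-370,205,-.55)
```

```text
[ 522.00677289 -408.91376904    1.07744494] [[ 0.4  1.5]
 [ 0.4  0.4]
 [-0.8 -2.1]]
[ 524.90756536 -401.41919789   75.        ]
scene 0.69 [360.0, 201.2] [609.69466346 160.85201619  50.        ]
scene 0.32 [335.7, 194.7] [560.46378577 109.48618311  50.        ]
side 0.87 [254.0, 272.7] [588.94094088 175.11494809  50.        ]
side 0.37 [334.1, 325.7] [364.56507255 264.0023903   50.        ]
[ 518.48226194 -399.46359648   30.        ]
pose [562.2  41.4 205.3] -0.202 -> [0.072, 1.385, 0.001, 0.0, 0.0, 0.221] rows 10.0
```

Request:
send_rows([
  [[0.09, 0.97, 0, 0, 0, 0], [0.09, 0.97, 0, 0, 0, 0], [0.09, 0.97, 0, 0, 0, 0], [0.09, 0.97, 0, 0, 0, 0], [0.09, 0.97, 0, 0, 0, 0], [0.09, 0.97, 0, 0, 0, 0], [0.09, 0.97, 0, 0, 0, 0], [0.09, 0.97, 0, 0, 0, 0]],
])

```text
t: 20.17
eef_pos: [529.8, -254.9, 204.9]
tcp_rot: [3.141, 0.0, -0.206]
ft_force: [0.5, 0.2, -0.0]
opening: 0.751
```

Request:
send_rows([
  [[0.04, 0.45, 0, 0, 0, 0.18], [0.04, 0.45, 0, 0, 0, 0.18], [0.04, 0.45, 0, 0, 0, 0.18], [0.04, 0.45, 0, 0, 0, 0.18], [0.04, 0.45, 0, 0, 0, 0.18], [0.04, 0.45, 0, 0, 0, 0.18], [0.04, 0.45, 0, 0, 0, 0.18]],
])

```text
t: 20.75
eef_pos: [515.2, -382.6, 205.4]
tcp_rot: [-3.141, 0.001, -0.484]
ft_force: [0.9, 0.5, 0.2]
opening: 0.748
```

Run:
```python
from h import *
s=env.state();print(s['t'],s['eef_pos'],s['tcp_rot'])
c=cam('wrist','w7.png')
cv2.imwrite('pics/w7x.png',cv2.resize(c['image'][60:285,130:430,::-1],(800,600),interpolation=cv2.INTER_CUBIC))
```

```text
20.75 [ 515.21253737 -382.57819834  205.40471028] [-3.14107783e+00  1.02710938e-03 -4.83512820e-01]
```

View pics/w7x.png

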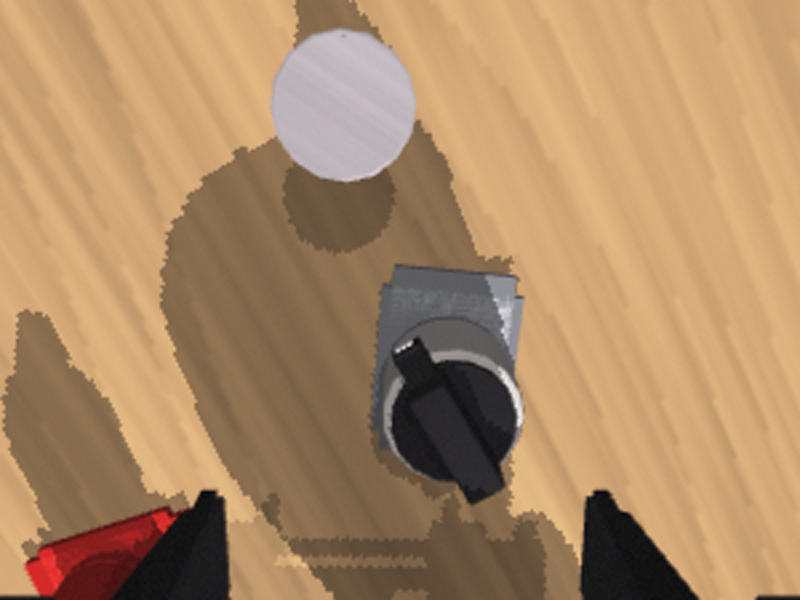

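Run:
```python
from h import *
c=cam('wrist')
x=cfit(c,[(397,265),(518,276),(382,285),(523,297)],[0,1,2,3],(130,60),2.667)
f=lambda p,z:np.round(px2w(c,(p[0]/2.667+130,p[1]/2.667+60),z),1)
print('disc',f((453.5,412),74),'red foot corner',f((185,510),6),f((30,560),6),'jig',f((343,105),78))
to(x[0],x[1],205.4,x[2]-np.pi/2)
```

```text
foot [ 522.633 -403.624    0.996] [[-0.8, 0.0], [-0.2, 0.1], [0.3, -0.2], [0.7, 0.1]]
disc [ 523.6 -401.7   74. ] red foot corner [ 396.3 -409.8    6. ] [ 325.  -398.8    6. ] jig [ 538.2 -299.6   78. ]
pose [ 515.3 -382.7  205.9] -0.483 -> [0.054, 0.051, 0.002, 0.0, 0.0, 0.058] rows 0.7
```

Request:
send_rows([
  [[0.055, 0.049, 0, 0, 0, 0.058], [0.055, 0.049, 0.02, 0, 0, 0.058], [0.055, 0.049, 0.12, 0, 0, 0.058], [0.055, 0.049, 0.22, 0, 0, 0.058], [0.055, 0.049, 0.32, 0, 0, 0.058], [0.055, 0.049, 0.42, 0, 0, 0.058], [0.055, 0.049, 0.5, 0, 0, 0.058], [0.055, 0.049, 0.558, 0, 0, 0.058], [0.055, 0.049, 0.558, 0, 0, 0.058], [0.055, 0.049, 0.558, 0, 0, 0.058]],
])

```text
t: 21.68
eef_pos: [522.5, -404.0, 38.1]
tcp_rot: [-3.141, 0.002, -0.575]
ft_force: [-0.4, -1.0, 0.5]
opening: 0.751
```

Request:
send_rows([
  [[0, 0, 0, 0, 0, 0], [0, 0, 0, 0, 0, 0], [0, 0, 0, 0, 0, 0], [0, 0, 0, 0, 0, 0], [0, 0, 0, 0, 0, 0], [0, 0, 0, 0, 0, 0], [0, 0, 0, 0, 0, 0]],
], grip=1)

```text
t: 22.27
eef_pos: [522.5, -405.1, 39.4]
tcp_rot: [3.141, -0.001, -0.576]
ft_force: [-0.8, 1.3, 7.2]
opening: 0.499
```

```bash
python3 -c "
from h import *
rp();to(*rail(-195),41,RY-np.pi/2)
s=env.state();w=s['tcp_rot'][2]
to(470,-250,60,w)
print(np.array([np.cos(w),np.sin(w)]))"
```

```text
t 22.27 rail xy [-491.5  -49. ] z 39.4 yaw -0.576 f [-0.8  1.3  7.2] 0.499
pose [ 522.5 -405.1   39.4] -0.576 -> [-0.516, -0.859, -0.005, 0.0, 0.0, -0.24] rows 7.2
pose [ 522.5 -405.1   39.4] -0.576 -> [-0.429, -0.338, -0.069, 0.0, 0.0, -0.0] rows 4.0
[ 0.83841634 -0.54503032]
```

Request:
send_rows([
  [[0, 0, -0.03, 0, 0, 0], [-0.06, -0.03, -0.05, 0, 0, 0], [-0.13, -0.065, -0.05, 0, 0, 0], [-0.2, -0.1, -0.05, 0, 0, 0], [-0.27, -0.135, -0.05, 0, 0, 0], [-0.34, -0.17, -0.05, 0, 0, 0], [-0.39, -0.195, -0.05, 0, 0, 0], [-0.4, -0.22, -0.05, 0, 0, 0]],
])

```text
t: 22.93
eef_pos: [456.2, -282.6, 53.8]
tcp_rot: [-3.141, 0.002, -0.576]
ft_force: [1.2, -0.2, -3.8]
opening: 0.501
```

```bash
python3 -c "
from h import *
rp();to(*rail(-195),42,RY-np.pi/2)"
```

```text
t 22.93 rail xy [-384.5   40.3] z 53.8 yaw -0.576 f [ 1.2 -0.2 -3.8] 0.501
pose [ 456.2 -282.6   53.8] -0.576 -> [-0.108, -0.637, 0.039, 0.0, 0.0, -0.24] rows 4.7
```

Request:
send_rows([
  [[-0.01, -0.07, 0, 0, 0, 0], [-0.03, -0.16, 0, 0, 0, -0.03], [-0.045, -0.26, 0, 0, 0, -0.08], [-0.06, -0.36, 0, 0, 0, -0.13], [-0.08, -0.46, 0, 0, 0, -0.18], [-0.095, -0.56, 0, 0, 0, -0.22], [-0.105, -0.62, 0, 0, 0, -0.24], [-0.108, -0.637, 0.02, 0, 0, -0.24], [-0.108, -0.637, 0.038, 0, 0, -0.24], [-0.108, -0.637, 0.038, 0, 0, -0.24]],
])

```text
t: 23.77
eef_pos: [534.5, -106.8, 40.9]
tcp_rot: [3.142, 0.001, -0.2]
ft_force: [-0.4, -1.1, -3.7]
opening: 0.501
```

Run:
```python
from h import *
rp()
c=cam('wrist','w8.png')
cv2.imwrite('pics/w8x.png',cv2.resize(c['image'][0:300,:,::-1],(800,429),interpolation=cv2.INTER_CUBIC))
```

```text
t 23.77 rail xy [-196.7   -1.8] z 40.9 yaw -0.2 f [-0.4 -1.1 -3.7] 0.501
```

View pics/w8x.png

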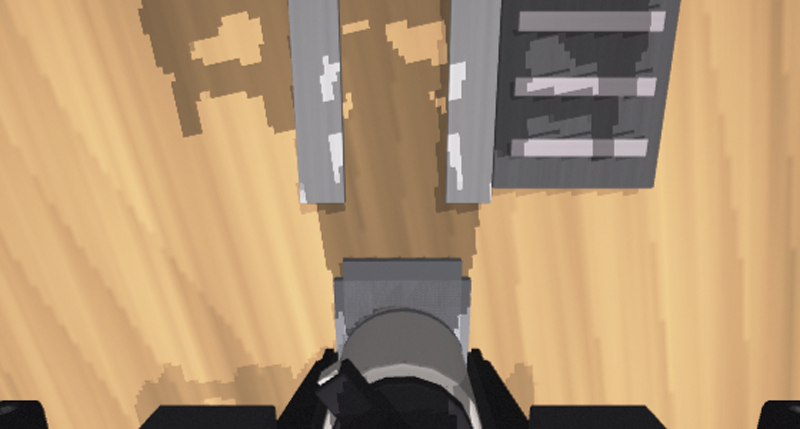

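Request:
send_rows([
  [[-0.0085, 0, 0.006, 0, 0, 0], [-0.0085, -0.02, 0.006, 0, 0, 0], [-0.0085, -0.05, 0.006, 0, 0, 0], [-0.0085, -0.08, 0.006, 0, 0, 0], [-0.0085, -0.11, 0.006, 0, 0, 0], [-0.0085, -0.15, 0.006, 0, 0, 0], [-0.0085, -0.2, 0.006, 0, 0, 0], [-0.0085, -0.25, 0.006, 0, 0, 0], [-0.0085, -0.3, 0.006, 0, 0, 0], [-0.0085, -0.34, 0.006, 0, 0, 0], [-0.0085, -0.38, 0.006, 0, 0, 0], [-0.0085, -0.4, 0.006, 0, 0, 0]],
])

```text
t: 24.82
eef_pos: [556.3, 13.4, 40.3]
tcp_rot: [-3.142, -0.0, -0.198]
ft_force: [0.2, -0.6, -3.4]
opening: 0.499
```

Request:
send_rows([
  [[0, -0.01, 0.003, 0, 0, 0], [0, -0.02, 0.003, 0, 0, 0], [0, -0.026, 0.003, 0, 0, 0], [0, -0.032, 0.003, 0, 0, 0], [0, -0.036, 0.003, 0, 0, 0], [0, -0.036, 0.003, 0, 0, 0]],
])

```text
t: 25.32
eef_pos: [558.4, 22.1, 39.4]
tcp_rot: [-3.142, -0.0, -0.2]
ft_force: [0.1, -0.5, 0.3]
opening: 0.497
```

```bash
python3 -c "
from h import *
rp()"
```

```text
t 25.32 rail xy [-65.6   0.3] z 39.4 yaw -0.2 f [ 0.1 -0.5  0.3] 0.497
```

Request:
send_rows([
  [[0, -0.004, 0, 0, 0, 0], [0, -0.008, 0, 0, 0, 0], [0, -0.01, 0, 0, 0, 0], [0, -0.012, 0, 0, 0, 0], [0, -0.012, 0, 0, 0, 0]],
])

```text
t: 25.73
eef_pos: [558.7, 24.0, 39.9]
tcp_rot: [3.14, 0.0, -0.199]
ft_force: [-4.9, -16.0, 8.2]
opening: 0.503
```

```bash
python3 -c "
from h import *
rp()"
```

```text
t 25.73 rail xy [-63.7   0.3] z 39.9 yaw -0.199 f [ -4.9 -16.    8.2] 0.503
```

Request:
send_rows([
  [[0, 0, 0, 0, 0, 0], [0, 0, 0, 0, 0, 0], [0, 0, 0, 0, 0, 0], [0, 0, 0, 0, 0, 0], [0, 0, -0.1, 0, 0, 0], [0, 0, -0.2, 0, 0, 0], [0, 0, -0.3, 0, 0, 0], [0, -0.1, -0.42, 0, 0, 0], [0, -0.2, -0.54, 0, 0, 0], [0, -0.25, -0.66, 0, 0, 0], [0, -0.25, -0.66, 0, 0, 0], [0, -0.25, -0.66, 0, 0, 0]],
], grip=-0.5)

```text
t: 26.73
eef_pos: [574.6, 100.7, 239.8]
tcp_rot: [-3.14, -0.005, -0.197]
ft_force: [1.1, -0.1, -0.5]
opening: 0.75
```

Run:
```python
from h import *
rp();s=env.state();print(s['eef_pos'].tolist(),s['tcp_rot'].tolist())
c=cam('wrist','w9.png')
cv2.imwrite('pics/w9x.png',cv2.resize(c['image'][0:285,90:470,::-1],(800,600),interpolation=cv2.INTER_CUBIC))
```

```text
t 26.73 rail xy [14.6 -0.1] z 239.8 yaw -0.197 f [ 1.1 -0.1 -0.5] 0.75
[574.5991537436302, 100.71687577688827, 239.7519644370086] [-3.140237940472243, -0.004657536596435641, -0.19748345740585438]
```

View pics/w9x.png

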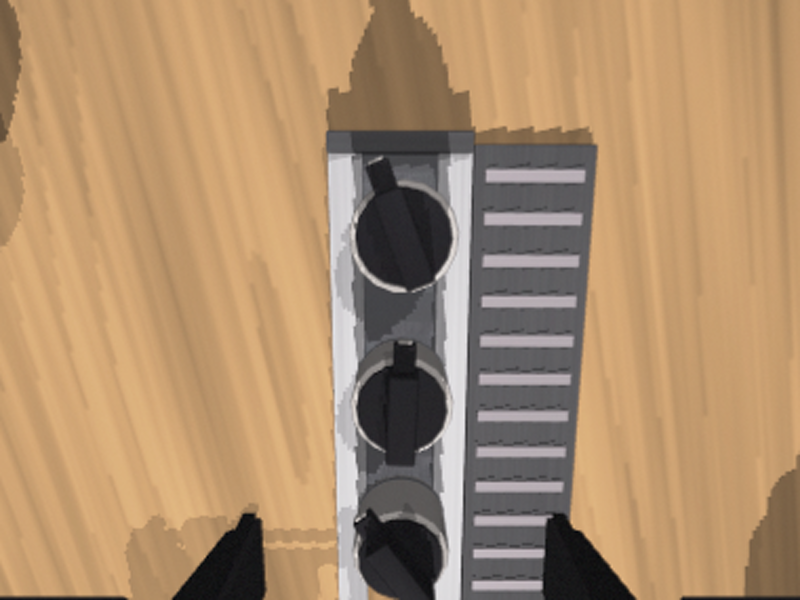

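Run:
```python
from h import *
c=cam('wrist');k=380/800
X=np.array([np.cos(RY),np.sin(RY)]);Y=np.array([-X[1],X[0]])
def f(p,z):
    w=px2w(c,(p[0]*k+90-.25,p[1]*k-.25),z)[:2]-RA;return np.array([w@X,w@Y])
for n,ctr,tip,mid in [('A',(405,237),(376,162),(402,235)),('C',(403,406),(404,344),(402,403)),('B',(400,552),(363,520),(397,545))]:
    a=f(ctr,74);t=f(tip,88);print(n,np.round(a,1),'spout ang deg',np.degrees(np.arctan2(*(t-a)[::-1])),np.linalg.norm(t-a))
print('stop',f((330,152),20),f((474,152),20), f((410,286),99),f((402,463),99))
to(*rail(88,-.4),150,RY+.35-np.pi/2)
```

```text
A [86.4 -0.1] spout ang deg 21.60611760073445 31.41690862433246
C [12.   0.7] spout ang deg -0.7737921609974703 30.98283248592211
B [-61.3   2.1] spout ang deg 36.304460835378514 28.51982817666065
stop [124.04486065  35.88994585] [124.08581    -33.43635997] [68.33734673 -2.10773242] [-6.85569397  1.10524243]
pose [573.2  99.2 236.4] -0.199 -> [0.004, -0.25, 0.288, 0.0, 0.0, -0.223] rows 2.8
```

Request:
send_rows([
  [[0.002, -0.12, 0.05, 0, 0, -0.08], [0.002, -0.247, 0.1, 0, 0, -0.16], [0.002, -0.247, 0.2, 0, 0, -0.24], [0.002, -0.247, 0.28, 0, 0, -0.24], [0.002, -0.247, 0.34, 0, 0, -0.24], [0.002, -0.247, 0.4, 0, 0, -0.24], [0.002, -0.247, 0.45, 0, 0, -0.24], [0.002, -0.247, 0.49, 0, 0, -0.24], [0.002, -0.247, 0.49, 0, 0, -0.24], [0.002, -0.247, 0.49, 0, 0, -0.24]],
], grip=0.1)

```text
t: 27.67
eef_pos: [588.5, 171.1, 88.8]
tcp_rot: [3.141, 0.003, 0.177]
ft_force: [-0.4, 1.1, 0.1]
opening: 0.452
```

Run:
```python
from h import *
rp()
c=cam('wrist','w10.png')
cv2.imwrite('pics/w10x.png',cv2.resize(c['image'][90:330,130:430,::-1],(750,600),interpolation=cv2.INTER_CUBIC))
```

```text
t 27.67 rail xy [86.4  0.1] z 88.8 yaw 0.177 f [-0.4  1.1  0.1] 0.452
```

View pics/w10x.png

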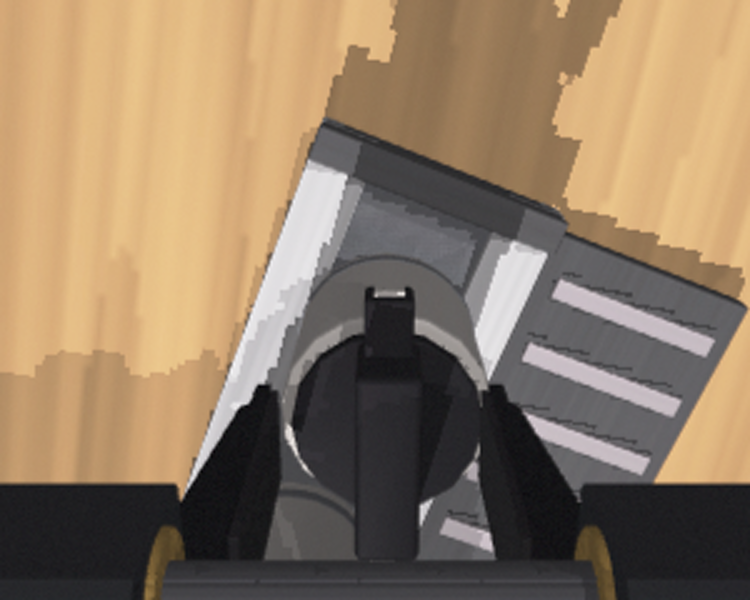

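Request:
send_rows([
  [[0.0063, -0.003, 0, 0, 0, 0], [0.0063, -0.003, 0, 0, 0, 0], [0.0063, -0.003, 0, 0, 0, 0]],
])

```text
t: 27.97
eef_pos: [590.9, 173.0, 90.6]
tcp_rot: [3.142, -0.001, 0.177]
ft_force: [-0.9, -0.8, -0.1]
opening: 0.45
```

Request:
send_rows([
  [[0, 0, 0, 0, 0, 0], [0, 0, 0, 0, 0, 0], [0, 0, 0, 0, 0, 0], [0, 0, 0, 0, 0, 0], [0, 0, 0, 0, 0, 0], [0, 0, 0, 0, 0, 0], [0, 0, 0, 0, 0, 0]],
], grip=1)

```text
t: 28.55
eef_pos: [590.5, 173.0, 90.3]
tcp_rot: [3.141, 0.001, 0.178]
ft_force: [-2.3, 0.1, 2.0]
opening: 0.137
```

Request:
send_rows([
  [[0, 0, 0, 0, 0, 0.03], [0, 0, 0, 0, 0, 0.09], [0, 0, 0, 0, 0, 0.15], [0, 0, 0, 0, 0, 0.22], [0, 0, 0, 0, 0, 0.29], [0, 0, 0, 0, 0, 0.36], [0, 0, 0, 0, 0, 0.43], [0, 0, 0, 0, 0, 0.5], [0, 0, 0, 0, 0, 0.56], [0, 0, 0, 0, 0, 0.6]],
])

```text
t: 29.38
eef_pos: [590.9, 172.7, 90.2]
tcp_rot: [3.141, -0.0, -0.77]
ft_force: [0.7, -2.8, -1.1]
opening: 0.138
```

```bash
python3 -c "
from h import *
rp();w=env.state()['tcp_rot'][2];print((w-(RY-np.pi))/(np.pi/2))"
```

```text
t 29.38 rail xy [88.4 -1.9] z 90.2 yaw -0.77 f [ 0.7 -2.8 -1.1] 0.138
0.6364010209733427
```

Request:
send_rows([
  [[0, 0, 0, 0, 0, 0.05], [0, 0, 0, 0, 0, 0.11], [0, 0, 0, 0, 0, 0.18], [0, 0, 0, 0, 0, 0.25], [0, 0, 0, 0, 0, 0.32], [0, 0, 0, 0, 0, 0.39], [0, 0, 0, 0, 0, 0.46], [0, 0, 0, 0, 0, 0.53], [0, 0, 0, 0, 0, 0.59], [0, 0, 0, 0, 0, 0.638], [0, 0, 0, 0, 0, 0.638], [0, 0, 0, 0, 0, 0.638]],
])

```text
t: 30.38
eef_pos: [590.9, 172.2, 90.3]
tcp_rot: [-3.141, -0.001, -1.768]
ft_force: [1.2, -5.9, -0.0]
opening: 0.136
```

```bash
python3 -c "
from h import *
rp();w=env.state()['tcp_rot'][2];print(w-(RY-np.pi), env.state()['joints'])"
```

```text
t 30.38 rail xy [87.9 -2. ] z 90.3 yaw -1.768 f [ 1.2 -5.9 -0. ] 0.136
0.002045894838476503 [ 1.76775153e-01  6.30995124e-01  1.70726443e+00 -1.75177693e-03
  8.03598405e-01  1.94553789e+00]
```

Request:
send_rows([
  [[0, 0, 0, 0, 0, 0], [0, 0, 0, 0, 0, 0], [0, 0, 0, 0, 0, 0], [0, 0, -0.05, 0, 0, 0], [0, 0, -0.12, 0, 0, 0], [0.1, 0.005, -0.17, 0, 0, -0.07], [0.2, 0.005, -0.17, 0, 0, -0.15], [0.254, 0.005, -0.17, 0, 0, -0.23], [0.254, 0.005, -0.17, 0, 0, -0.31], [0.254, 0.005, -0.17, 0, 0, -0.39], [0.254, 0.005, -0.17, 0, 0, -0.47]],
], grip=0.1)

```text
t: 31.3
eef_pos: [574.5, 98.3, 141.5]
tcp_rot: [-3.141, -0.0, -1.027]
ft_force: [0.1, -0.1, 0.1]
opening: 0.453
```

Request:
send_rows([
  [[0, 0, 0, 0, 0, -0.07], [0, 0, 0, 0, 0, -0.15], [0, 0, 0, 0, 0, -0.23], [0, 0, 0, 0, 0, -0.31], [0, 0, 0, 0, 0, -0.39], [0, 0, 0, 0, 0, -0.47], [0, 0, 0, 0, 0, -0.522], [0, 0, 0.05, 0, 0, -0.522], [0, 0, 0.11, 0, 0, -0.522], [0, 0, 0.17, 0, 0, -0.522], [0, 0, 0.17, 0, 0, -0.522], [0, 0, 0.17, 0, 0, -0.522]],
])

```text
t: 32.3
eef_pos: [574.2, 98.7, 90.0]
tcp_rot: [3.141, 0.001, -0.212]
ft_force: [0.3, 0.4, 0.0]
opening: 0.45
```

Run:
```python
from h import *
rp()
c=cam('wrist','w11.png')
cv2.imwrite('pics/w11x.png',cv2.resize(c['image'][90:330,130:430,::-1],(750,600),interpolation=cv2.INTER_CUBIC))
```

```text
t 32.3 rail xy [12.6 -0.1] z 90.0 yaw -0.212 f [0.3 0.4 0. ] 0.45
```

View pics/w11x.png

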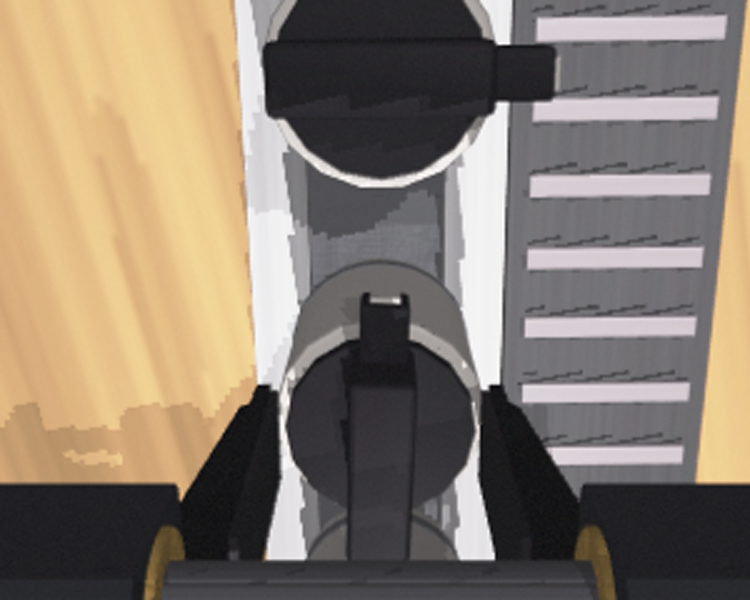

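A's spout now points over the tray, and C's bar is centred between the fingers. Next I turn C.

Request:
send_rows([
  [[0, 0.003, 0, 0, 0, 0], [0, 0.003, 0, 0, 0, 0], [0, 0.003, 0, 0, 0, 0], [0, 0.003, 0, 0, 0, 0], [0, 0.003, 0, 0, 0, 0], [0, 0.003, 0, 0, 0, 0], [0, 0.003, 0, 0, 0, 0]],
], grip=1)

```text
t: 32.93
eef_pos: [574.3, 97.7, 90.6]
tcp_rot: [3.142, -0.0, -0.212]
ft_force: [-1.3, 0.6, 4.1]
opening: 0.134
```

Request:
send_rows([
  [[0, 0, 0, 0, 0, 0.03], [0, 0, 0, 0, 0, 0.09], [0, 0, 0, 0, 0, 0.15], [0, 0, 0, 0, 0, 0.22], [0, 0, 0, 0, 0, 0.29], [0, 0, 0, 0, 0, 0.36], [0, 0, 0, 0, 0, 0.43], [0, 0, 0, 0, 0, 0.48], [0, 0, 0, 0, 0, 0.5]],
])

```text
t: 33.68
eef_pos: [574.3, 97.7, 90.6]
tcp_rot: [-3.141, -0.0, -1.002]
ft_force: [-1.2, 0.2, 3.6]
opening: 0.135
```

Request:
send_rows([
  [[0, 0, 0, 0, 0, 0.05], [0, 0, 0, 0, 0, 0.11], [0, 0, 0, 0, 0, 0.18], [0, 0, 0, 0, 0, 0.25], [0, 0, 0, 0, 0, 0.32], [0, 0, 0, 0, 0, 0.39], [0, 0, 0, 0, 0, 0.45], [0, 0, 0, 0, 0, 0.492], [0, 0, 0, 0, 0, 0.492], [0, 0, 0, 0, 0, 0.492]],
])

```text
t: 34.52
eef_pos: [574.3, 97.6, 90.6]
tcp_rot: [-3.141, -0.0, -1.768]
ft_force: [-1.6, -1.4, 4.7]
opening: 0.133
```

```bash
python3 -c "
from h import *
rp();w=env.state()['tcp_rot'][2];print(w-(RY-np.pi))
to(*rail(-64.3,-.2),140,RY+np.radians(38)-np.pi/2)"
```

```text
t 34.52 rail xy [11.6 -0.4] z 90.6 yaw -1.768 f [-1.6 -1.4  4.7] 0.133
0.0013045073667745655
pose [574.3  97.6  90.6] -1.768 -> [0.253, 0.001, -0.165, 0.0, 0.0, -1.421] rows 17.9
```

Request:
send_rows([
  [[0, 0, 0, 0, 0, 0], [0, 0, 0, 0, 0, 0], [0, 0, 0, 0, 0, 0], [0, 0, -0.05, 0, 0, 0], [0, 0, -0.12, 0, 0, 0], [0.1, 0.001, -0.17, 0, 0, -0.07], [0.2, 0.001, -0.17, 0, 0, -0.15], [0.253, 0.001, -0.17, 0, 0, -0.23], [0.253, 0.001, -0.17, 0, 0, -0.31], [0.253, 0.001, -0.17, 0, 0, -0.39], [0.253, 0.001, -0.17, 0, 0, -0.47]],
], grip=0.1)

```text
t: 35.43
eef_pos: [558.9, 22.9, 141.2]
tcp_rot: [3.142, -0.0, -1.029]
ft_force: [0.0, -0.6, -0.3]
opening: 0.45
```

Request:
send_rows([
  [[0, 0, 0, 0, 0, -0.08], [0, 0, 0, 0, 0, -0.16], [0, 0, 0, 0, 0, -0.24], [0, 0, 0, 0, 0, -0.32], [0, 0, 0, 0, 0, -0.4], [0, 0, 0, 0, 0, -0.48], [0, 0, 0, 0, 0, -0.56], [0, 0, 0, 0, 0, -0.64], [0, 0, 0, 0, 0, -0.72], [0, 0, 0, 0, 0, -0.8], [0, 0, 0, 0, 0, -0.88], [0, 0, 0, 0, 0, -0.951]],
])

```text
t: 36.43
eef_pos: [558.9, 23.4, 141.1]
tcp_rot: [-3.142, 0.0, 0.466]
ft_force: [0.3, -0.4, 0.1]
opening: 0.452
```

Request:
send_rows([
  [[0, 0, 0, 0, 0, 0], [0, 0, 0.05, 0, 0, 0], [0, 0, 0.11, 0, 0, 0], [0, 0, 0.17, 0, 0, 0], [0, 0, 0.17, 0, 0, 0], [0, 0, 0.17, 0, 0, 0]],
])

```text
t: 36.93
eef_pos: [558.7, 23.4, 89.9]
tcp_rot: [-3.141, 0.001, 0.456]
ft_force: [0.5, 0.2, -0.4]
opening: 0.449
```

Run:
```python
from h import *
rp()
c=cam('wrist','w12.png')
cv2.imwrite('pics/w12x.png',cv2.resize(c['image'][90:330,130:430,::-1],(750,600),interpolation=cv2.INTER_CUBIC))
```

```text
t 36.93 rail xy [-64.3   0.2] z 89.9 yaw 0.456 f [ 0.5  0.2 -0.4] 0.449
```

View pics/w12x.png

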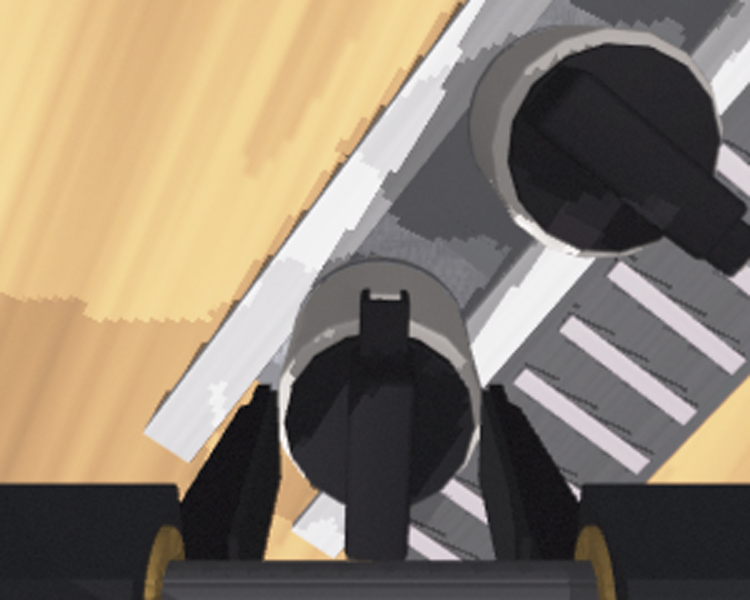

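B's bar is centred and aligned. I grip and turn it about 127.5° clockwise.

Request:
send_rows([
  [[0, 0, 0, 0, 0, 0], [0, 0, 0, 0, 0, 0], [0, 0, 0, 0, 0, 0], [0, 0, 0, 0, 0, 0], [0, 0, 0, 0, 0, 0], [0, 0, 0, 0, 0, 0], [0, 0, 0, 0, 0, 0]],
], grip=1)

```text
t: 37.57
eef_pos: [559.0, 23.2, 90.6]
tcp_rot: [3.141, -0.0, 0.458]
ft_force: [-0.0, -2.5, 3.2]
opening: 0.135
```

Request:
send_rows([
  [[0, 0, 0, 0, 0, 0.03], [0, 0, 0, 0, 0, 0.09], [0, 0, 0, 0, 0, 0.15], [0, 0, 0, 0, 0, 0.22], [0, 0, 0, 0, 0, 0.29], [0, 0, 0, 0, 0, 0.36], [0, 0, 0, 0, 0, 0.43], [0, 0, 0, 0, 0, 0.5], [0, 0, 0, 0, 0, 0.57], [0, 0, 0, 0, 0, 0.64], [0, 0, 0, 0, 0, 0.7], [0, 0, 0, 0, 0, 0.7]],
])

```text
t: 38.57
eef_pos: [558.9, 23.3, 90.5]
tcp_rot: [3.142, -0.0, -0.646]
ft_force: [-0.6, -2.4, 2.6]
opening: 0.137
```

```bash
python3 -c "
from h import *
rp();w=env.state()['tcp_rot'][2];print((w-(RY-np.pi))/(np.pi/2))"
```

```text
t 38.57 rail xy [-64.4  -0.1] z 90.5 yaw -0.646 f [-0.6 -2.4  2.6] 0.137
0.7155599284818127
```

Request:
send_rows([
  [[0, 0, 0, 0, 0, 0.05], [0, 0, 0, 0, 0, 0.11], [0, 0, 0, 0, 0, 0.18], [0, 0, 0, 0, 0, 0.25], [0, 0, 0, 0, 0, 0.32], [0, 0, 0, 0, 0, 0.39], [0, 0, 0, 0, 0, 0.46], [0, 0, 0, 0, 0, 0.53], [0, 0, 0, 0, 0, 0.6], [0, 0, 0, 0, 0, 0.66], [0, 0, 0, 0, 0, 0.716], [0, 0, 0, 0, 0, 0.716]],
])

```text
t: 39.57
eef_pos: [558.9, 23.3, 90.5]
tcp_rot: [-3.142, -0.0, -1.767]
ft_force: [-1.4, -1.4, 4.6]
opening: 0.136
```

Request:
send_rows([
  [[0, 0, 0, 0, 0, 0], [0, 0, 0, 0, 0, 0], [0, 0, 0, 0, 0, 0], [0, 0, -0.05, 0, 0, 0], [0, 0, -0.12, 0, 0, 0], [0.1, 0, -0.18, 0, 0, 0], [0.2, 0, -0.18, 0, 0, 0], [0.25, 0, -0.18, 0, 0, 0], [0.25, 0, -0.18, 0, 0, 0]],
], grip=0.1)

```text
t: 40.32
eef_pos: [544.0, -52.4, 144.6]
tcp_rot: [-3.141, -0.0, -1.766]
ft_force: [0.0, 0.1, -0.4]
opening: 0.448
```

```bash
python3 -c "
from h import *
rp();to(*rail(-140,0),140,RY-np.pi/2)"
```

```text
t 40.32 rail xy [-141.5   -0.4] z 144.6 yaw -1.766 f [ 0.   0.1 -0.4] 0.448
pose [544.  -52.4 144.6] -1.766 -> [-0.005, 0.001, 0.015, 0.0, 0.0, -0.998] rows 12.5
```

Request:
send_rows([
  [[0, 0, 0.05, 0, 0, 0], [0, 0, 0.12, 0, 0, 0], [0, 0, 0.2, 0, 0, 0], [0, 0, 0.28, 0, 0, 0], [0, 0, 0.32, 0, 0, 0], [-0.03, 0, 0.32, 0, 0, 0], [-0.06, 0, 0.32, 0, 0, 0], [-0.09, 0, 0.32, 0, 0, 0], [-0.11, 0, 0.32, 0, 0, 0], [-0.12, 0, 0.32, 0, 0, 0]],
], grip=1)

```text
t: 41.15
eef_pos: [552.0, -13.4, 49.3]
tcp_rot: [-3.14, 0.0, -1.764]
ft_force: [0.0, 0.5, 0.2]
opening: 0.004
```

Request:
send_rows([
  [[-0.004, 0, 0, 0, 0, 0], [-0.008, 0, 0, 0, 0, 0], [-0.012, 0, 0, 0, 0, 0], [-0.016, 0, 0, 0, 0, 0], [-0.02, 0, 0, 0, 0, 0]],
])

```text
t: 41.57
eef_pos: [552.5, -9.2, 48.4]
tcp_rot: [-3.141, -0.0, -1.766]
ft_force: [-1.4, -3.4, 2.6]
opening: 0.004
```

```bash
python3 -c "
from h import *
rp()"
```

```text
t 41.57 rail xy [-97.5  -0.2] z 48.4 yaw -1.766 f [-1.4 -3.4  2.6] 0.004
```

Contact has begun. I push a little more, then retreat and look.

Request:
send_rows([
  [[-0.003, 0, 0, 0, 0, 0], [-0.006, 0, 0, 0, 0, 0], [-0.009, 0, 0, 0, 0, 0], [-0.009, 0, 0, 0, 0, 0]],
])

```text
t: 41.9
eef_pos: [553.2, -7.7, 49.3]
tcp_rot: [-3.141, -0.001, -1.766]
ft_force: [-5.0, -12.2, 13.3]
opening: 0.002
```

```bash
python3 -c "
from h import *
rp()"
```

```text
t 41.9 rail xy [-95.9  -0.5] z 49.3 yaw -1.766 f [ -5.  -12.2  13.3] 0.002
```

Request:
send_rows([
  [[0.05, 0, 0, 0, 0, 0], [0.1, 0, -0.03, 0, 0, 0], [0.1, 0, -0.15, 0, 0, 0], [0.1, 0, -0.28, 0, 0, 0], [0.1, 0, -0.4, 0, 0, 0], [0.02, 0, -0.5, 0, 0, 0], [-0.1, 0, -0.55, 0, 0, 0], [-0.2, 0, -0.6, 0, 0, 0], [-0.3, 0, -0.65, 0, 0, 0], [-0.36, 0, -0.65, 0, 0, 0], [-0.36, 0, -0.65, 0, 0, 0], [-0.36, 0, -0.65, 0, 0, 0]],
], grip=-0.5)

```text
t: 42.9
eef_pos: [573.7, 100.1, 243.0]
tcp_rot: [3.141, -0.0, -1.764]
ft_force: [-0.4, -1.1, -0.0]
opening: 0.738
```

Run:
```python
from h import *
rp();s=env.state();print(s['eef_pos'].tolist(),s['tcp_rot'].tolist())
c=cam('wrist','w13.png')
cv2.imwrite('pics/w13x.png',cv2.resize(c['image'][60:270,140:420,::-1],(800,600),interpolation=cv2.INTER_CUBIC))
cam('scene','scene2.png')
```

```text
t 42.9 rail xy [13.9  0.7] z 243.0 yaw -1.764 f [-0.4 -1.1 -0. ] 0.738
[573.7017626514527, 100.12544912812535, 243.03781564460397] [3.1412211095001497, -0.00032690360892462245, -1.764308910181024]
```

View pics/w13x.png

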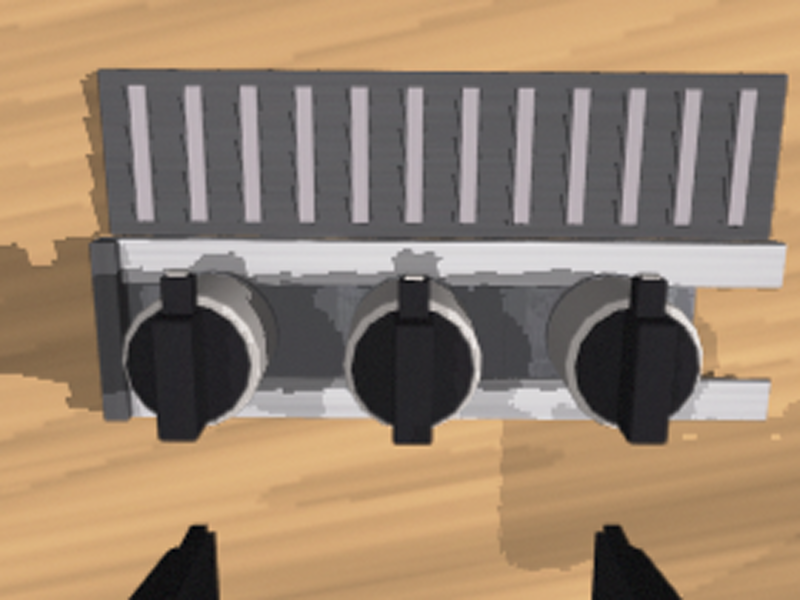

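Run:
```python
from h import *
c=cam('wrist','w14.png');k=280/800
X=np.array([np.cos(RY),np.sin(RY)]);Y=np.array([-X[1],X[0]])
def f(p,z):
    w=px2w(c,(p[0]*k+140-.3,p[1]*k+60-.3),z)[:2]-RA;return np.round([w@X,w@Y],1)
for n,t,b in [('A',(179,274),(180,438)),('C',(413,279),(413,441)),('B',(648,279),(650,441))]:
    a,d=f(t,88),f(b,99); print(n,'tip',a,'back',d,'off deg',np.degrees(np.arctan2(*(a-d))))
print('B foot end',f((696,290),6),'stop',f((121,240),20))
a,b=cv2.imread('pics/w13.png'),cv2.imread('pics/w14.png');print('changed',np.mean(cv2.absdiff(a,b)))
p,q=cv2.imread('pics/scene0.png'),cv2.imread('pics/scene2.png')
d=cv2.absdiff(p,q).max(2)>60
for n,(u,v) in dict(jig=(198,243),red=(135,215),bottle=(282,294),coaster=(104,262),bowl=(350,134),jig2=(418,163)).items(): print(n,d[v-18:v+18,u-14:u+14].mean().round(3))
```

```text
A tip [ 84.5 -34.1] back [85.1 17.1] off deg -179.32859581715002
C tip [ 10.3 -32.7] back [10.1 17.8] off deg 179.7730872080812
B tip [-64.3 -32.9] back [-66.2  17.6] off deg 177.8453335005369
B foot end [-103.9  -15.3] stop [121.1 -36.2]
changed 3.552568027210884
jig 0.027
red 0.003
bottle 0.0
coaster 0.0
bowl 0.8
jig2 0.046
```

Run:
```python
from h import *
for n in('scene','side'):
    c=cam(n,n+'3.png')
    for t in ['bowl','pitcher','jigger1','squeeze1','coaster','disp1_mid']:
        for r in env.look_for(n,t):
            if r['confidence']>.4: print(n,t,round(r['confidence'],2),np.round(r['xy']),np.round(px2w(c,r['xy'],0))[:2])
a=cv2.imread('pics/side0.png');b=cv2.imread('pics/side3.png');d=cv2.absdiff(a,b).max(2)>60
for k,(u,v) in dict(bowl=(331,323),pitcher=(294,380)).items(): print(k,d[v-18:v+18,u-18:u+18].mean())
w=cam('wrist');print(np.mean(cv2.absdiff(cv2.imread('pics/w14.png')[:,:,::-1],w['image'])), env.state()['qvel'].round(3))
```

```text
scene pitcher 0.59 [401. 121.] [369. 463.]
scene jigger1 0.73 [417. 159.] [524. 423.]
scene jigger1 0.72 [198. 246.] [ 519. -301.]
scene squeeze1 0.82 [282. 294.] [ 749. -150.]
scene squeeze1 0.61 [456. 173.] [623. 498.]
scene coaster 0.93 [104. 259.] [ 444. -551.]
scene disp1_mid 0.66 [359. 198.] [572. 186.]
side bowl 0.86 [332. 325.] [371. 237.]
side pitcher 0.56 [296. 382.] [422. 394.]
side jigger1 0.87 [235. 356.] [573. 373.]
side jigger1 0.53 [318. 156.] [ 539. -356.]
side squeeze1 0.57 [229. 165.] [ 813. -236.]
side squeeze1 0.57 [186. 372.] [668. 439.]
side coaster 0.64 [355. 120.] [ 452. -583.]
side coaster 0.55 [230. 164.] [ 811. -241.]
side disp1_mid 0.78 [252. 276.] [603. 155.]
side disp1_mid 0.62 [267. 238.] [602.  24.]
side disp1_mid 0.59 [353. 125.] [ 453. -552.]
bowl 0.15200617283950618
pitcher 0.020833333333333332
2.8691666666666666 [-0.001 -0.    -0.001 -0.    -0.001 -0.001]
```

Every bystander is where it started. The arm only hides the bowl in the scene view. I hand the job in.

```bash
python3 -c "
from h import *
print(env.job_done())"
```

```text
the job is handed in; nothing more can be done
None
```

All three grey-footed dispensers are in the rail, upright and packed against the stop. I screwed their tops clockwise by about 112°, 89° and 127°, so the spouts point over the drip tray. I handed the job in at about 43 s, with the gripper well above everything.

- **Packing:** The final push met about 13 N along the rail. From the image, the row is about 225 mm long from stop to last foot plate, against the 228 mm that three plates should take. The dispensers stand 74–75 mm apart where 76 is expected, so the scale reads slightly small and I see no gaps.
- **Spouts:** They measure straight out within about 0.7°, 0.2° and 2.2°. The largest is the dispenser at the open end, and the gripper's own angle when it finished that turn was off by only about 0.2°.
- **Everything else:** The red look-alike shows no change in the before and after pictures. The networks found the jiggers, bottles, coaster and pitcher at their starting spots, within the scatter of their readings.
- **Disagreement:** The scene camera's before and after pictures differed at the bowl, most likely because the arm now blocks that view; the side camera still finds the bowl in place.
- **Not seen:** I saw no sign of a dispenser being knocked or of the grip slackening.

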